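Lock the bobbin case onto the hoop stand

ROBOT

A 7-joint arm with a two-finger parallel gripper is mounted at the origin on the work surface. World frame = base frame: x ahead of the robot, y to its left, z up, the work surface at z = 0. Lengths are in m, angles in rad, forces in N, time in s.
With the tool pointing down it reaches from about 0.4 to 0.875 m from the base axis. Payload 19.3 kg.
Tool frame: the origin (TCP) lies at the centre of the arm's flange, where the gripper is bolted on; the fingertips stand 173 mm ahead of it and the grasp point (between the pads) lies 155 mm ahead of it (bot.grip_point_offset is the distance from the TCP to the grasp point, in m); z points along the fingers, x is the direction in which the jaws open and shut, and the axes are right-handed (so a half turn about z gives the same grasp; the last joint's range is limited). The gripper opens to 85 mm and grips with 20 to 120 N. Pads are 22 mm wide; open, the fingers measure 114 mm over their backs; the gripper's body (76 mm by 85 mm) begins 54 mm behind the grasp point. The pads swing forward as they close: fully open they stand 13 mm farther back than shut.
Start: joints at [-1.288, 0.521, -0.036, 1.599, 0.021, 1.021, -0.113], TCP at [0.216, 0.586, 0.405] pointing down, gripper open.
Joint ranges: [-2.91, 2.91], [-0.3, 2.13], [-1.5, 1.42], [0.17, 2.43], [-1.26, 4.41], [0.16, 1.93], [-2.52, 2.52]. Speed limits (rad/s): [1.89, 1.89, 2.39, 2.39, 3.01, 3.01, 3.01].

INTERFACE

Orientations are given as [roll, pitch, yaw] about the fixed x, y, z axes, in that order (R = Rz(yaw) Ry(pitch) Rx(roll)).
In Python, from workcell import bot gives the robot as it stands.
- The arm moves only by the tool step_arm, never from a script. Its argument "plan" is a list that holds one entry, the list of rows, each a list of 4 numbers: the shift along the world's x, y, z in cm, then the turn about the world's z in rad. A call has 1 to 12 rows; each row is the pose to reach, as a shift and turn from the pose measured when the call began; what a row does not reach only later rows make up. A row lasts 1/12 s, in which the tool goes at most 41.7 mm and 7.16 degrees, less where a joint would pass 70% of its speed; a pose out of reach is approached as far as the arm can. A call with a gripper value outside its range is refused whole. "jaw" is the closure, from 0 (fully open) to 1 (shut), set as the call begins (left out, the last holds). The fingers move at their own pace and stop on an object; "force" is the grip in N (left out, the last holds). Time passes only in rows, so rows that repeat a pose let the fingers close. It gives the time, the measured TCP pose, the force and the opening at its end, in the units of the state.
- bot.observe(): the state, without advancing time (a new reading comes with each control period).
- bot.grab_frame(name): name is "scene" or "top"; returns a dict with "pixels" (384x512x3 uint8, blue, green, red), "mtx" (3x3 intrinsics, pixels), "k1" (the pictures are not rectified: a ray, as slopes to the right and down, at radius r is drawn at 1 + k1 r^2 times it, then the intrinsics apply), "R" (3x3) and "t" (3): a world point X has camera coordinates R X + t. Camera axes: x right, y down, z forward; pixel columns grow to the right and rows downward; lengths in m; the calibration is good to about 2 mm. A picture is of the moment at which its call begins. There is no depth.
- bot.job_done(): hands the job in, once; it reports no verdict.
The state is a dict: "clock": time; "qpos": joint angles; "qd": joint speeds; "joint_efforts": joint torques, N m; "position": TCP position; "tool_rot": TCP orientation; "force": force on the tool from outside, world axes, zero at the start; "moment": the same for the moment, N m; "grip_width": finger opening in m.
Only numpy, scipy, OpenCV 4.12 (cv2) and the standard library are available. Lean on these libraries where they do the work, as an engineer would, in place of code of your own. Each camera call takes 0.05 s, during which the arm holds its last target.

TASK

Lift the bobbin case by its long side handle out from under the magnifier, set it down upright on the open marble and let go of it; then take it by the grip bar on its top and lift it onto the hoop stand's steel collar, press it down so that its lugs go through the notches, and turn it a quarter turn clockwise (seen from above) to the stop, so that it is locked with its side handle tucked under the hoop. Do not drop the case, do not knock the magnifier or the hoop stand hard, and leave the other things on the table where they are.

Things in the scene. Friction and masses are not known exactly. Their poses are not given: they have to be found in the camera images.
- case: Bobbin case: plain black hard plastic drum, 68 mm diameter, 80 mm tall, 0.22 to 0.35 kg, standing upright. Origin: centre of its underside; z up along its axis. A straight side handle runs out along +x; a grip bar shaped like an arch stands on top, along x; two bayonet lugs stick out at the foot.
- side_grip (a point): Point on the case's side handle 100 mm from the case's axis, 50 mm above its underside: where to grip it clear of the magnifier's head. The handle is straight, 14 mm wide, 12 mm tall, and reaches from the drum to 135 mm from the axis, with a 20 mm round end. Axes as the case's (handle along +x).
- top_grip (a point): Middle of the case's top grip bar, on the case's axis, 108 mm above its underside. The bar runs along x: 60 mm long, 10 mm wide, 10 mm tall; below it, between two feet, is open space down to the drum's top at 80 mm. Axes as the case's.
- lug (a point): Outer end of the case's bayonet lug that lies below the side handle: on +x, 43 mm from the axis, 4 mm above the underside. A second lug lies opposite, on -x. Each is 12 mm wide and 8 mm tall (0 to 8 mm above the underside). Axes as the case's.
- stand: Walnut tabletop hoop stand, fixed. Origin: on the table below the centre of its steel collar, which stands on a round walnut foot (124 mm diameter, 18 mm tall). A 50 mm wide bar of that height runs along +x to a second foot (45 mm radius) with an upright post, 235 mm from the origin, 165 mm tall, with a turning knob.
- collar (a point): Centre of the steel collar's top edge, 42 mm above the table; axes as the stand's. Outer radius 54 mm. An inward lip (inner radius 37.5 mm, from 34 to 42 mm above the table) covers a groove of 46 mm radius. A lug below the lip turns only clockwise seen from above, about 92 degrees from its notch to a stop. Entered with the side handle along the stand's +y, it ends along +x, under the hoop.
- notch (a point): Middle of the notch in the collar's lip on the stand's +y side, 42 mm from the collar's axis, 42 mm above the table. It is 20 mm wide and cut right through the lip. The other notch is opposite, on the -y side. Axes as the stand's.
- pad (a joint): How far the spring pad in the middle of the collar is pressed down (m, 0 to 0.009). Its top is 30 mm above the table at 0; it pushes up with 4.3 N there and 0.6 N more per mm. With the lugs in the notches the case's underside rests at 30 mm; pressed to 22-25 mm (21 is the bottom) the lugs are below the lip and can turn. Let go when locked, the spring lifts it to 26 mm, lugs against the lip.
- hoop (a point): Centre of the level wooden embroidery hoop (empty ring, 160 mm outer and 144 mm inner diameter, underside 110 mm and top 122 mm above the table) that the stand's post carries, 145 mm from the collar's axis along the stand's +x. A locked case's side handle lies below it.
- magnifier: Stainless magnifier, fixed. Origin: on the table below the lens centre. A short arm carries its round head from a post (162 mm tall, on a foot of 50 mm radius) 125 mm away along +x. The case starts standing below the head, its side handle pointing away from the post.
- lens (a point): Centre of the underside of the magnifier's round head (92 mm diameter, 10 mm thick), 135 mm above the table. The case's top bar cannot be reached below it, and the case can be lifted there only about 20 mm. Axes as the magnifier's.
- dish: Bystander: yellow ceramic dish, 96 mm diameter, 35 mm tall; origin at the centre of its underside.
- tumbler: Bystander: empty glass tumbler, 72 mm diameter, 95 mm tall; origin at the centre of its underside.
- spool_a: Bystander: wooden thread spool, 56 mm diameter, 70 mm tall, upright; origin at the centre of its underside.
- spool_b: Bystander: wooden thread spool like the other one; origin at the centre of its underside.
- jar: Bystander: glass jar with a steel cap, 64 mm diameter, 85 mm tall; origin at the centre of its underside.
- spare_hoop: Bystander: spare wooden hoop lying flat, 140 mm diameter, 12 mm tall; origin at the centre of its underside.
- pin_box: Bystander: closed grey plastic pin box, 110 x 70 x 35 mm; origin at the centre of its underside.
Things that resemble listed ones, but are neither listed nor needed, are in the scene too. Of the things shaped like the magnifier, the stainless one is meant.

How it is judged:
On the way, in this order (a step that is already met when the one before it is completed fails the run):
1. the case is lifted off the marble by its side handle, more than 3 mm (height (world z) of case above 0.003 m and distance between the grasp point and side_grip below 0.05 m), for 0.1 s.
2. the case stands upright on the marble, more than 110 mm (axis to lens centre) from under the magnifier, and is let go (horizontal distance between case and lens above 0.11 m and height (world z) of case below 0.0025 m and angle between case's own z axis and vertical below 0.05 rad and contact force between the fingers and case below 0.1 N), for 0.2 s.
3. the case is lifted by its top grip bar, more than 30 mm (height (world z) of case above 0.03 m and distance between the grasp point and top_grip below 0.04 m), for 0.1 s.
At the end, for the whole second after the job is handed in: The case is released, at rest, upright within 0.08 rad, within 6 mm of the collar's axis, its underside 18 to 28.5 mm above the table (lugs under the lip), the side handle within 0.3 rad of the stand's +x, its grip point within 70 mm of the hoop's centre seen from above (horizontal distance between case and collar below 0.006 m and z of case in the frame of stand between 0.018 and 0.0285 m and angle between the x axis of case and the x axis of stand, either way round below 0.3 rad and horizontal distance between side_grip and hoop below 0.07 m and angle between case's own z axis and vertical below 0.08 rad and linear speed of case below 0.02 m/s and contact force between the fingers and case below 0.1 N); the robot touches nothing.
It fails at once if the case is let go in the air (underside above 12 mm, away from the collar) (height (world z) of case above 0.012 m and contact force between the fingers and case below 0.02 N and horizontal distance between case and collar above 0.03 m).
It fails at once if the magnifier is knocked with more than 15 N (contact force between magnifier and anything else above 15 N).
It fails at once if the hoop stand is struck or pressed with more than 60 N (contact force between stand and anything else above 60 N).
It fails at once if the case falls over (angle between case's own z axis and vertical above 0.7 rad).
It fails at once if another thing on the table is moved more than 30 mm (distance of any of dish, tumbler, spool_a, spool_b, jar, spare_hoop, pin_box from where it was at the start of the episode above 0.03 m).
It also fails if it takes over 72 s, if anything falls off the work surface, if the arm or the gripper's body presses on something with over 40 N, if the wrist force passes 120 N, or if a joint passes its speed limit or range.

## Working session

There is one attempt and no reset: what is moved stays moved. The work goes in short steps, Python scripts to look and compute and a tool call to move; the robot and the scene stay as the last step left them, time stands still between calls to the robot, and variables do not carry over. Pictures are saved under pics/ and viewed, and the job is handed in when it is done.

Besides the shell and the picture viewer there is one more tool, called after "Emit:" in YAML: its name, and indented under it one key for each argument. step_arm: Moves the arm, as the interface text tells. Its arguments: {"type":"object","properties":{"plan":{"type":"array"},"jaw":{"type":"number"},"force":{"type":"number"}},"required":["plan"]}

```bash
mkdir -p pics; ls; cat > h.py <<'E'
import numpy as np, cv2
from workcell import bot
def save(n,tag):
    f=bot.grab_frame(n); cv2.imwrite(f'pics/{tag}.png',f['pixels']); np.savez(f'pics/{tag}.npz',**{k:np.array(v) for k,v in f.items()}); return f
def load(tag): return dict(np.load(f'pics/{tag}.npz'))
def D(f): return np.array([float(f['k1']),0,0,0])
def ray(f,u,v):
    p=cv2.undistortPoints(np.array([[[u,v]]],float),f['mtx'],D(f))[0,0]
    R=np.array(f['R']);t=np.array(f['t']); return -R.T@t, R.T@np.array([p[0],p[1],1])
def onz(f,u,v,z):
    c,d=ray(f,u,v); return c+d*(z-c[2])/d[2]
def proj(f,X):
    X=np.array(X,float).reshape(-1,3); r,_=cv2.Rodrigues(np.array(f['R'],float))
    return cv2.projectPoints(X,r,np.array(f['t'],float),f['mtx'],D(f))[0][:,0]
def tri(f1,p1,f2,p2):
    c1,d1=ray(f1,*p1);c2,d2=ray(f2,*p2)
    d1/=np.linalg.norm(d1);d2/=np.linalg.norm(d2)
    s=np.linalg.lstsq(np.c_[d1,-d2],c2-c1,rcond=None)[0]
    a=c1+d1*s[0];b=c2+d2*s[1]; return (a+b)/2,np.linalg.norm(a-b)
E
python3 - <<'E'
from h import *
np.set_printoptions(precision=3,suppress=True)
print(bot.observe(), bot.grip_point_offset)
for n in('scene','top'):
    f=save(n,n+'0'); print(n,f['mtx'],f['k1'],-np.array(f['R']).T@f['t'], np.array(f['R'])[2])
E
```

```text
pics
{'clock': 0.0, 'qpos': array([-1.288,  0.522, -0.036,  1.6  ,  0.021,  1.021, -0.113]), 'qd': array([-0.001, -0.002, -0.001,  0.   ,  0.   ,  0.   ,  0.001]), 'joint_efforts': array([  0.002, -92.71 ,   1.981, -36.993,   0.018,   0.008,  -0.   ]), 'position': array([0.216, 0.586, 0.404]), 'tool_rot': array([3.142, 0.001, 1.218]), 'force': array([-0.352, -0.061, -0.972]), 'moment': array([-0.006, -0.036, -0.004]), 'grip_width': 0.08570247773883419} 0.1547
scene [[390.805   0.    253.243]
 [  0.    390.805 194.914]
 [  0.      0.      1.   ]] -0.12962630635986122 [1.114 0.861 1.21 ] [-0.449 -0.548 -0.706]
top [[466.938   0.    252.671]
 [  0.    466.938 189.435]
 [  0.      0.      1.   ]] -0.16376289562782534 [ 0.159 -0.009  1.628] [ 0.175  0.008 -0.985]
```

View pics/scene0.png

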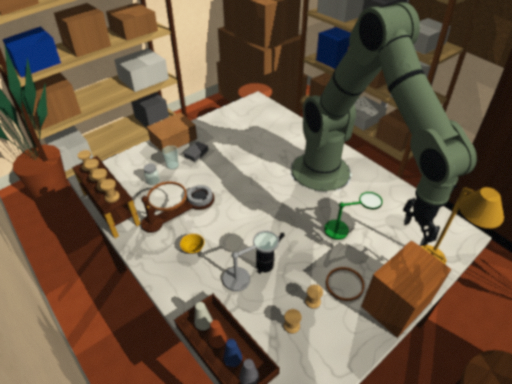

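View pics/top0.png

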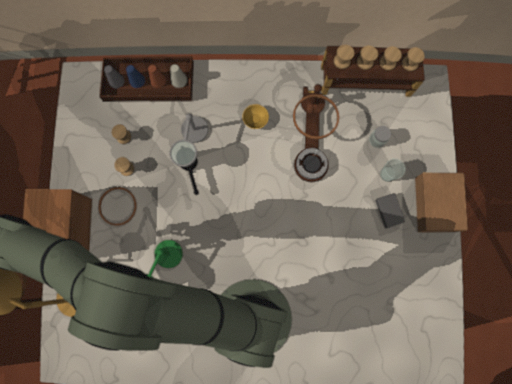

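```bash
python3 - <<'E'
import cv2
a=cv2.imread('pics/scene0.png')[215:315,170:310]; cv2.imwrite('pics/c1.png',cv2.resize(a,None,fx=5.5,fy=5.5,interpolation=3))
a=cv2.imread('pics/top0.png')[90:215,80:260]; cv2.imwrite('pics/c2.png',cv2.resize(a,None,fx=4.4,fy=4.4,interpolation=3))
a=cv2.imread('pics/top0.png')[70:200,270:420]; cv2.imwrite('pics/c3.png',cv2.resize(a,None,fx=4.5,fy=4.5,interpolation=3))
E
```

```text
(no output)
```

View pics/c1.png

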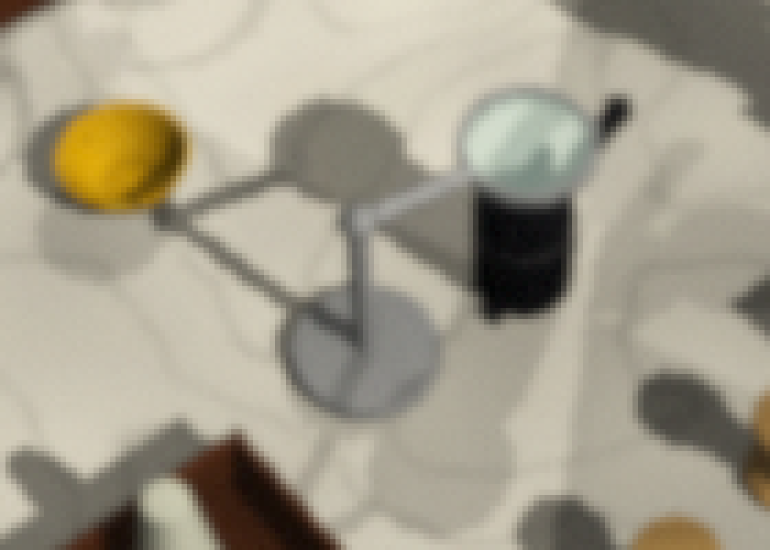

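View pics/c2.png

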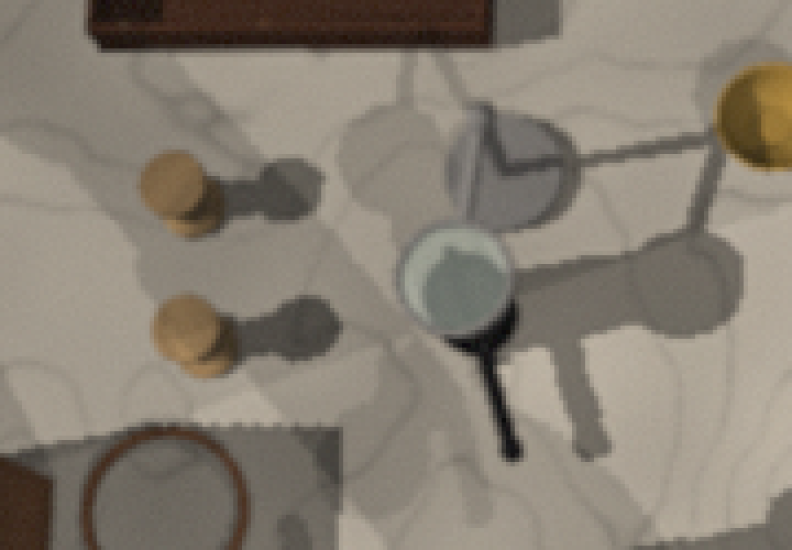

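View pics/c3.png

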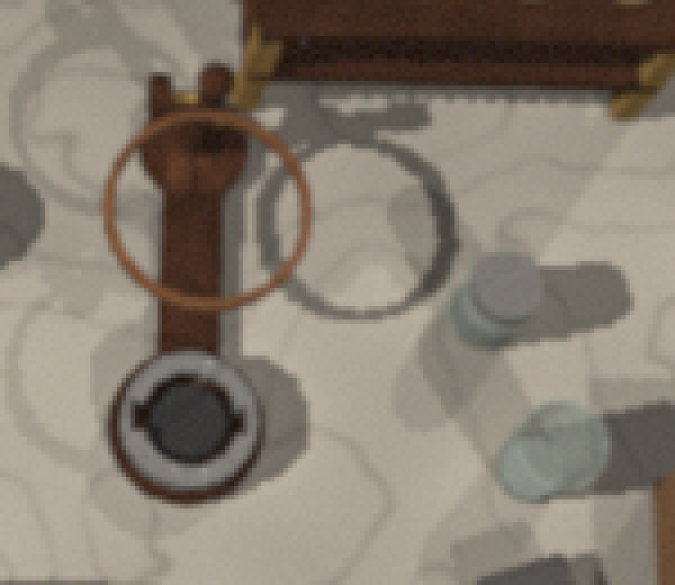

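```bash
python3 - <<'E'
from h import *
np.set_printoptions(precision=4,suppress=True)
t=load('top0');s=load('scene0')
def blobs(mask,roi,mn=8):
    m=np.zeros_like(mask);x0,y0,x1,y1=roi;m[y0:y1,x0:x1]=mask[y0:y1,x0:x1]
    n,l,st,c=cv2.connectedComponentsWithStats(m,connectivity=8)
    return [(st[i],c[i],(l==i)) for i in range(1,n) if st[i][4]>=mn]
for f,roi,nm in((t,(165,140,215,210),'top'),(s,(245,225,300,280),'scene')):
    g=f['pixels'].max(2); m=(g<45).astype(np.uint8)*255
    for st,c,mm in blobs(m,roi):
        print(nm,st,c)
        ys,xs=np.nonzero(mm)
        if nm=='top':
            for r in range(ys.min(),ys.max()+1):
                x=xs[ys==r]; print(r,x.min(),x.max(),onz(f,x.mean(),r,.053)[:2])
        else:
            for r in range(ys.min(),ys.max()+1):
                x=xs[ys==r]; print(r,x.min(),x.max())
hsv=cv2.cvtColor(t['pixels'],cv2.COLOR_BGR2HSV)
for p in [(183,154),(171,154),(316,92),(312,164),(300,164),(293,118),(197,128)]:print(p,t['pixels'][p[1],p[0]],hsv[p[1],p[0]])
E
```

```text
top [183 159  15  35 108] [192.037  173.3796]
159 196 196 [0.5441 0.2015]
160 196 196 [0.5405 0.2014]
161 195 196 [0.5369 0.203 ]
162 194 196 [0.5333 0.2047]
163 193 196 [0.5297 0.2063]
164 192 196 [0.5262 0.2079]
165 191 195 [0.5226 0.2113]
166 189 195 [0.519  0.2147]
167 183 194 [0.5154 0.2268]
168 184 193 [0.5118 0.2267]
169 186 192 [0.5083 0.2248]
170 189 191 [0.5048 0.2212]
171 189 191 [0.5012 0.2211]
172 190 191 [0.4977 0.2192]
173 190 191 [0.4941 0.2191]
174 190 191 [0.4906 0.219 ]
175 191 191 [0.4871 0.2171]
176 191 192 [0.4836 0.2152]
177 191 192 [0.48   0.2151]
178 191 192 [0.4765 0.215 ]
179 192 193 [0.473  0.2114]
180 192 193 [0.4695 0.2113]
181 192 193 [0.466  0.2112]
182 193 193 [0.4625 0.2093]
183 193 194 [0.459  0.2075]
184 193 194 [0.4555 0.2074]
185 193 194 [0.452  0.2073]
186 194 195 [0.4485 0.2037]
187 194 195 [0.445  0.2036]
188 194 195 [0.4415 0.2035]
189 195 196 [0.438  0.1999]
190 195 196 [0.4345 0.1998]
191 195 197 [0.4311 0.198 ]
192 195 197 [0.4276 0.1979]
193 195 197 [0.4241 0.1978]
scene [256 251  17  21 289] [264.0657 261.2145]
251 257 258
252 257 260
253 257 272
254 257 272
255 257 272
256 257 272
257 257 272
258 257 272
259 257 272
260 257 272
261 257 272
262 257 272
263 257 272
264 257 272
265 256 271
266 256 271
267 257 271
268 258 270
269 258 270
270 258 268
271 258 266
(183, 154) [105 110 106] [ 54  12 110]
(171, 154) [122 131 131] [ 30  18 131]
(316, 92) [30 35 50] [  8 102  50]
(312, 164) [53 53 55] [ 0  9 55]
(300, 164) [41 45 57] [ 8 72 57]
(293, 118) [ 77  98 130] [ 12 104 130]
(197, 128) [66 68 71] [12 18 71]
```

```bash
python3 - <<'E'
from h import *
np.set_printoptions(precision=4,suppress=True)
t=load('top0');s=load('scene0')
g=t['pixels'].max(2).astype(float)
P=[]
for r in range(171,198):
    xc=190+ (r-171)*.29; 
    cols=np.arange(int(xc)-5,int(xc)+8); v=g[r,cols]; bg=np.median(np.sort(v)[-5:]); w=np.clip(bg-v-15,0,None)
    u=(w*cols).sum()/max(w.sum(),1e-6); p=onz(t,u,r,.056); P.append(p[:2]); print(r,round(u,2),int(w.sum()),bg,p[:2])
P=np.array(P)[:22]
vx,vy,x0,y0=cv2.fitLine(P.astype(np.float32),cv2.DIST_HUBER,0,.01,.01).ravel(); print('dir',vx,vy,x0,y0,np.arctan2(vy,vx))
# lens ring & drum edges overlay crops
for f,(x0,y0,x1,y1),nm in((t,(165,105,220,205),'d1'),(s,(220,225,300,295),'d2')):
    a=f['pixels'][y0:y1,x0:x1]; k=600//(y1-y0); k=min(k,800//(x1-x0)); a=cv2.resize(a,None,fx=k,fy=k,interpolation=0)
    a=np.clip(a*1.6,0,255).astype(np.uint8)
    for x in range(x0,x1,10): cv2.putText(a,str(x),((x-x0)*k,10),0,.35,(0,0,255)); a[:, (x-x0)*k]=(0,0,255)
    for y in range(y0,y1,10): cv2.putText(a,str(y),(0,(y-y0)*k+10),0,.35,(0,0,255)); a[(y-y0)*k]=(0,0,255)
    cv2.imwrite(f'pics/{nm}.png',a)
E
```

```text
171 190.59 529 149.0 [0.5006 0.2186]
172 190.67 551 161.0 [0.497  0.2182]
173 190.15 536 177.0 [0.4935 0.2198]
174 190.14 546 180.0 [0.49   0.2198]
175 190.58 544 180.0 [0.4864 0.2181]
176 190.94 497 177.0 [0.4829 0.2168]
177 191.25 493 176.0 [0.4794 0.2156]
178 191.66 525 178.0 [0.4759 0.214 ]
179 192.04 503 177.0 [0.4724 0.2126]
180 192.28 495 177.0 [0.4689 0.2116]
181 192.4 489 177.0 [0.4654 0.2111]
182 192.89 496 179.0 [0.4619 0.2093]
183 193.28 446 168.0 [0.4584 0.2078]
184 193.51 409 159.0 [0.4549 0.2069]
185 193.94 435 159.0 [0.4514 0.2053]
186 194.2 399 156.0 [0.4479 0.2043]
187 194.38 390 158.0 [0.4444 0.2036]
188 194.62 392 158.0 [0.441  0.2027]
189 195.1 389 157.0 [0.4375 0.2009]
190 195.52 457 157.0 [0.434  0.1993]
191 195.7 505 158.0 [0.4305 0.1986]
192 195.79 550 158.0 [0.4271 0.1982]
193 195.93 469 157.0 [0.4236 0.1976]
194 195.99 258 159.0 [0.4201 0.1973]
195 195.91 33 158.0 [0.4167 0.1975]
196 0.0 0 158.0 [0.4063 0.9171]
197 0.0 0 159.0 [0.4026 0.9167]
dir 0.94534934 0.3260593 0.4643912 0.21019569 0.33213207
```

View pics/d1.png

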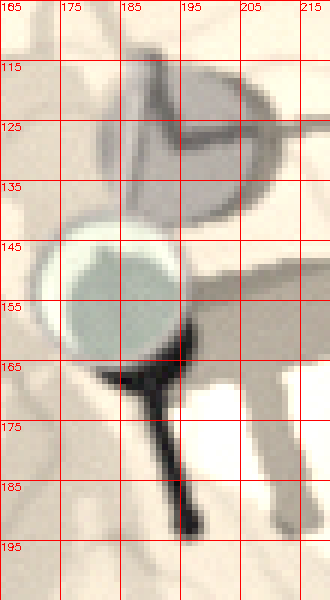

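View pics/d2.png

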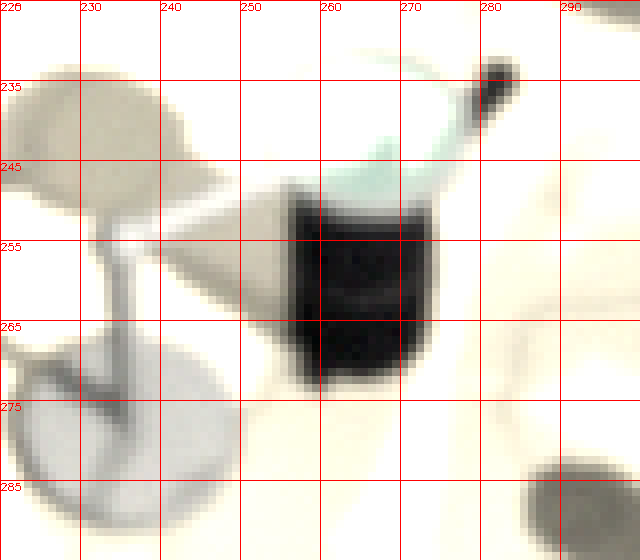

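```bash
python3 - <<'E'
from h import *
np.set_printoptions(precision=4,suppress=True)
t=load('top0');s=load('scene0')
d=np.array([.9453,.326]);n=np.array([-d[1],d[0]])
c=np.array([.550,.240])
for h in(0,.04,.08): print('axis px',h,proj(s,[*c,h]),proj(t,[*c,h]))
print('tip',proj(s,[*(c-d*.125),.05]), 'lugs',proj(s,[*(c+d*.043),0]))
# drum silhouette edges
cam=-np.array(s['R']).T@s['t']; v=c-cam[:2]; v/=np.linalg.norm(v); pn=np.array([-v[1],v[0]])
print('edges',proj(s,[*(c+pn*.034),.04]),proj(s,[*(c-pn*.034),.04]),'bottomfront',proj(s,[*(c-v*.034),0]))
# lens
for z in(.145,): print('lens',onz(t,183.2,152.5,z))
# lens edge in scene: left/right
print(proj(s,[.555,.24,.145]))
print('foot',onz(t,195,128.5,.01), 'scene foot',onz(s,234.5,277,.01))
# circles via HSV: hoop and collar
hsv=cv2.cvtColor(t['pixels'],cv2.COLOR_BGR2HSV)
for x0,y0,x1,y1,nm in((285,75,345,195,'e1'),):
    a=t['pixels'][y0:y1,x0:x1]; k=5; a=cv2.resize(a,None,fx=k,fy=k,interpolation=0)
    a=np.clip(a*1.6,0,255).astype(np.uint8)
    for x in range(x0,x1,10): cv2.putText(a,str(x),((x-x0)*k,10),0,.35,(0,0,255)); a[:, (x-x0)*k]=(0,0,255)
    for y in range(y0,y1,10): cv2.putText(a,str(y),(0,(y-y0)*k+10),0,.35,(0,0,255)); a[(y-y0)*k]=(0,0,255)
    cv2.imwrite(f'pics/{nm}.png',a)
a=s['pixels'][165:240,130:225]; a=cv2.resize(a,None,fx=8,fy=8,interpolation=0); 
for x in range(130,225,10): cv2.putText(a,str(x),((x-130)*8,10),0,.35,(0,0,255)); a[:, (x-130)*8]=(0,0,255)
for y in range(165,240,10): cv2.putText(a,str(y),(0,(y-165)*8+10),0,.35,(0,0,255)); a[(y-165)*8]=(0,0,255)
cv2.imwrite('pics/e2.png',a)
E
```

```text
axis px 0 [[265.643  266.4233]] [[187.2691 160.8632]]
axis px 0.04 [[265.8008 260.1249]] [[185.6382 158.1946]]
axis px 0.08 [[265.9643 253.5566]] [[183.9289 155.3964]]
tip [[282.1786 235.4875]] lugs [[259.7727 274.7894]]
edges [[256.481  259.8609]] [[275.1305 260.3795]] bottomfront [[265.4491 274.1056]]
lens [0.5434 0.2323 0.145 ]
[[265.1488 243.0059]]
foot [0.6684 0.2148 0.01  ] scene foot [0.671  0.2074 0.01  ]
```

View pics/e1.png

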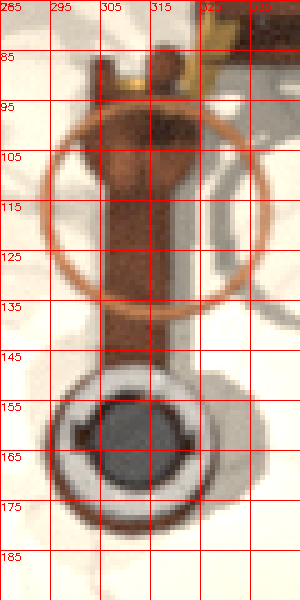

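View pics/e2.png

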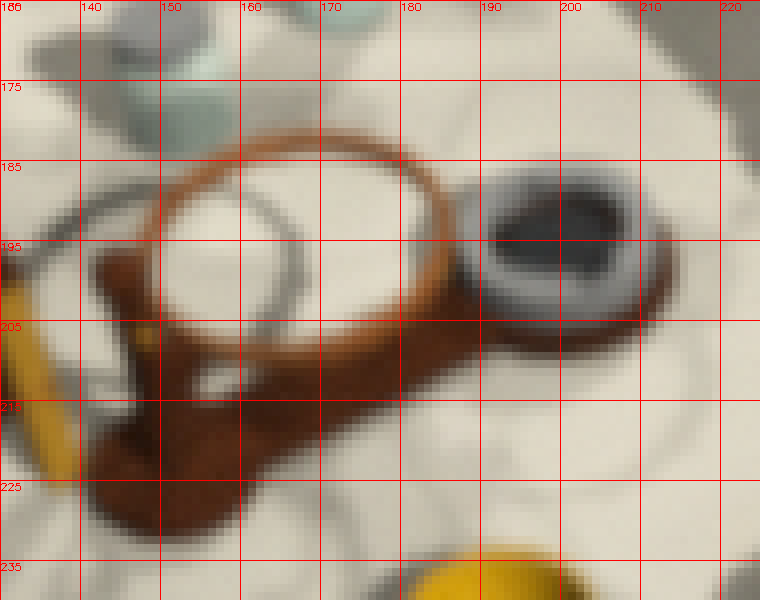

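```bash
python3 - <<'E'
from h import *
np.set_printoptions(precision=4,suppress=True)
t=load('top0');s=load('scene0')
def fit(f,roi,fn,z,nm,R=None):
    x0,y0,x1,y1=roi; im=f['pixels'][y0:y1,x0:x1]; hsv=cv2.cvtColor(im,cv2.COLOR_BGR2HSV).astype(int)
    m=fn(im.astype(int),hsv).astype(np.uint8)*255
    cv2.imwrite(f'pics/m_{nm}.png',cv2.resize(m,None,fx=4,fy=4,interpolation=0))
    cs,_=cv2.findContours(m,cv2.RETR_EXTERNAL,cv2.CHAIN_APPROX_NONE); c=max(cs,key=cv2.contourArea)
    hull=cv2.convexHull(c)[:,0]+[x0,y0]
    W=np.array([onz(f,u,v,z)[:2] for u,v in hull.astype(float)])
    (c_,r)=cv2.minEnclosingCircle(W.astype(np.float32)); 
    A=np.c_[2*W,np.ones(len(W))]; b=(W**2).sum(1); q=np.linalg.lstsq(A,b,rcond=None)[0]; rr=np.sqrt(q[2]+q[:2]@q[:2])
    print(nm,'circle',q[:2],'r',rr,'n',len(W),'res',np.std(np.linalg.norm(W-q[:2],axis=1)-rr))
orange=lambda im,h:(h[...,1]>80)&(im[...,2]>85)&(h[...,0]<20)
grey=lambda im,h:(h[...,1]<45)&(im[...,2]<175)&(im[...,2]>75)
fit(t,(288,88,345,147),orange,.122,'hoop_t')
fit(s,(140,178,189,212),orange,.122,'hoop_s')
yel=lambda im,h:(h[...,1]>120)&(im[...,2]>60)
fit(t,(240,100,275,135),yel,.035,'dish_t')
for p in [(298,164),(326,164),(312,150),(312,178),(305,164),(294,164),(330,164)]: print(p,t['pixels'][p[1],p[0]])
for p in [(188,193),(200,187),(210,195),(200,203),(198,194),(214,196)]: print(p,s['pixels'][p[1],p[0]])
print(tri(t,(183.2,152.5),s,(266.4,241.4)),'lens')
print('collar t',onz(t,312,164,.042),'hoop',onz(t,316.2,117,.122))
# notches
a,b=onz(t,300,162.6,.042),onz(t,323.3,163.8,.042);print(a,b,np.linalg.norm(a-b))
E
```

```text
hoop_t circle [ 0.6808 -0.2086] r 0.07910600460044617 n 23 res 0.0009496527560507062
hoop_s circle [ 0.6913 -0.207 ] r 0.08567658698392143 n 21 res 0.0021131788866784133
dish_t circle [ 0.7078 -0.0041] r 0.045079421719444034 n 20 res 0.0007605212540351816
(298, 164) [115 120 125]
(326, 164) [115 119 122]
(312, 150) [123 128 131]
(312, 178) [79 83 87]
(305, 164) [49 50 51]
(294, 164) [54 62 77]
(330, 164) [104 113 118]
(188, 193) [143 150 150]
(200, 187) [117 122 123]
(210, 195) [141 146 148]
(200, 203) [104 109 109]
(198, 194) [52 53 51]
(214, 196) [117 133 148]
(array([0.5444, 0.2337, 0.1393]), np.float64(0.0012030959363625385)) lens
collar t [ 0.5318 -0.2029  0.042 ] hoop [ 0.6769 -0.2103  0.122 ]
[ 0.5364 -0.1609  0.042 ] [ 0.5329 -0.2426  0.042 ] 0.0817659841025087
```

Emit:
step_arm:
  plan:
    - [[1,-1.5,0,0.05],[3,-4.5,0,0.12],[5,-8,0,0.2],[7.2,-11.5,0,0.28],[9.4,-15,0,0.36],[11.6,-18.5,0,0.44],[13.8,-22,0,0.52],[16,-25.5,0,0.6],[18.2,-29,0,0.65],[20.2,-32.5,0,0.685],[22,-35.5,0,0.685],[23,-37.2,0,0.685]]
  jaw: 0
  force: 110

```text
clock: 1.1
position: [0.4475, 0.2105, 0.4041]
tool_rot: [-3.142, 0.002, 1.899]
force: [0.6, -0.3, -0.0]
grip_width: 0.0854
```

Emit:
step_arm:
  plan:
    - [[0.2,-0.2,-2,0],[0.4,-0.45,-5,0],[0.4,-0.45,-8,0],[0.4,-0.45,-10,0],[0.4,-0.45,-11,0],[0.4,-0.45,-11,0]]

```text
clock: 1.6
position: [0.4511, 0.2058, 0.2924]
tool_rot: [-3.138, 0.003, 1.9]
force: [-0.8, -0.4, 0.3]
grip_width: 0.0854
```

```bash
cat > look.py <<'E'
import sys
from h import *
n,tag,x0,y0,x1,y1=sys.argv[1],sys.argv[2],*map(int,sys.argv[3:7])
f=save(n,tag); a=f['pixels'][y0:y1,x0:x1]; k=min(800//(x1-x0),600//(y1-y0))
a=cv2.resize(a,None,fx=k,fy=k,interpolation=3); a=np.clip(a*1.3,0,255).astype(np.uint8)
for x in range(x0,x1,10): cv2.putText(a,str(x),((x-x0)*k,10),0,.35,(0,0,255)); a[:6, (x-x0)*k]=(0,0,255)
for y in range(y0,y1,10): cv2.putText(a,str(y),(0,(y-y0)*k+10),0,.35,(0,0,255)); a[(y-y0)*k,:6]=(0,0,255)
cv2.imwrite(f'pics/{tag}.v.png',a)
E
python3 look.py scene s1 220 170 340 290; python3 look.py top t1 120 100 280 220; python3 -c "
from workcell import bot;o=bot.observe();print(o['position'],o['tool_rot'],o['qpos'])"
```

```text
[0.45171124 0.20622993 0.29474935] [3.14147599e+00 2.08687800e-03 1.89961025e+00] [-0.49508995  0.48219365 -0.06955068  2.02810702  0.05795266  0.63344529
  1.29613889]
```

View pics/s1.v.png

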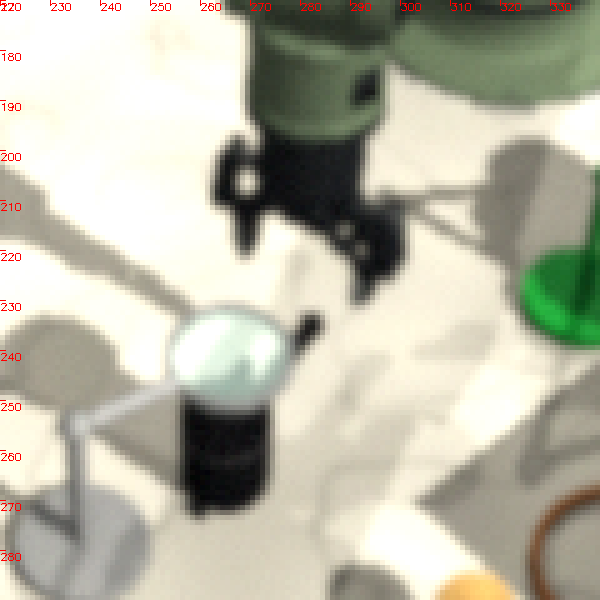

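View pics/t1.v.png

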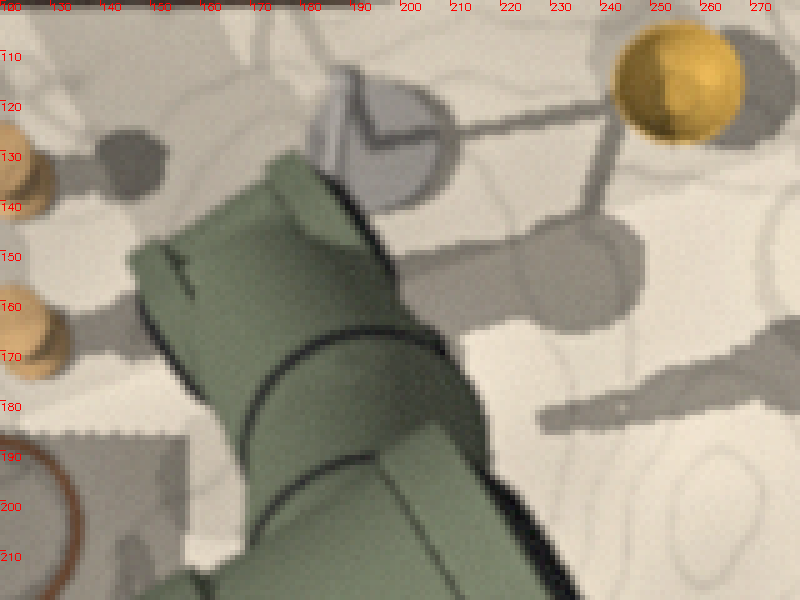

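```bash
python3 - <<'E'
from h import *
s=load('s1'); 
d=np.array([np.cos(1.8996),np.sin(1.8996)]);c=np.array([.4517,.2062])
for sg in(-1,1):
  for z in(.134,.14): print(proj(s,[*(c+sg*d*.05),z]), proj(s,[*(c+sg*d*.0425),z]))
print(proj(s,[.4517,.2062,.05]),proj(s,[.4317,.1992,.05]))
E
```

```text
[[268.52432193 219.41119738]] [[270.29986526 220.19731981]]
[[268.5555695  218.32380856]] [[270.33653845 219.11028195]]
[[292.73743529 230.12166899]] [[290.8810518  229.30127287]]
[[292.84472178 229.04052828]] [[290.98235639 228.21954326]]
[[279.56615742 239.2172586 ]] [[282.1962084  235.46160435]]
```

Emit:
step_arm:
  plan:
    - [[0,0,-1.5,0],[0,0,-3,0],[0,0,-4.5,0],[0,0,-6,0],[0,0,-7,0],[0,0,-8,0],[0,0,-8.6,0],[0,0,-8.8,0],[0,0,-8.8,0]]

```text
clock: 2.45
position: [0.4518, 0.2063, 0.2068]
tool_rot: [3.141, 0.002, 1.9]
force: [-1.1, 0.9, -0.2]
grip_width: 0.0853
```

```bash
python3 look.py scene s2 220 170 340 290
```

```text
(no output)
```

View pics/s2.v.png

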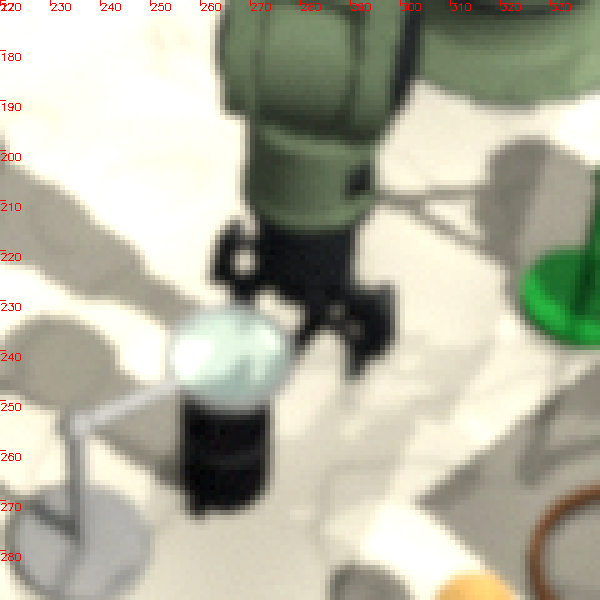

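Emit:
step_arm:
  plan:
    - [[0,0,0,0],[0,0,0,0],[0,0,0,0],[0,0,0,0],[0,0,0,0],[0,0,0,0],[0,0,0,0],[0,0,0,0]]
  jaw: 1
  force: 110

```text
clock: 3.17
position: [0.4519, 0.2063, 0.2072]
tool_rot: [3.141, 0.002, 1.9]
force: [-0.7, 0.0, 4.6]
grip_width: 0.012
```

Emit:
step_arm:
  plan:
    - [[0,0,0,0],[0,0,0,0],[0,0,0.2,0],[0,0,0.5,0],[0,0,0.8,0],[0,0,0.9,0],[0,0,0.9,0]]

```text
clock: 3.75
position: [0.4519, 0.2063, 0.2164]
tool_rot: [3.141, 0.002, 1.899]
force: [0.7, -0.2, -3.1]
grip_width: 0.0117
```

```bash
python3 look.py scene s3 220 170 340 290
```

```text
(no output)
```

View pics/s3.v.png

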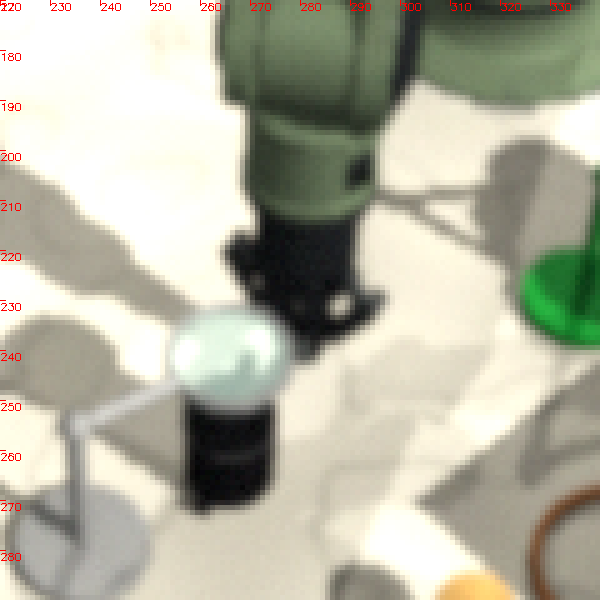

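Emit:
step_arm:
  plan:
    - [[0,0,0.2,0],[0,0,0.4,0],[0,-0.4,0.4,0],[0,-1.2,0.4,0],[0,-2.2,0.4,0],[0,-3.2,0.4,0],[0,-4.2,0.4,0],[0,-5.2,0.4,0],[0,-6.2,0.4,0],[0,-7.2,0.4,0],[0,-8,0.4,0],[0,-8.4,0.4,0]]

```text
clock: 4.8
position: [0.4519, 0.1208, 0.2203]
tool_rot: [3.141, 0.002, 1.898]
force: [0.4, 0.4, -3.7]
grip_width: 0.0115
```

```bash
python3 look.py scene s4 200 170 320 290
```

```text
(no output)
```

View pics/s4.v.png

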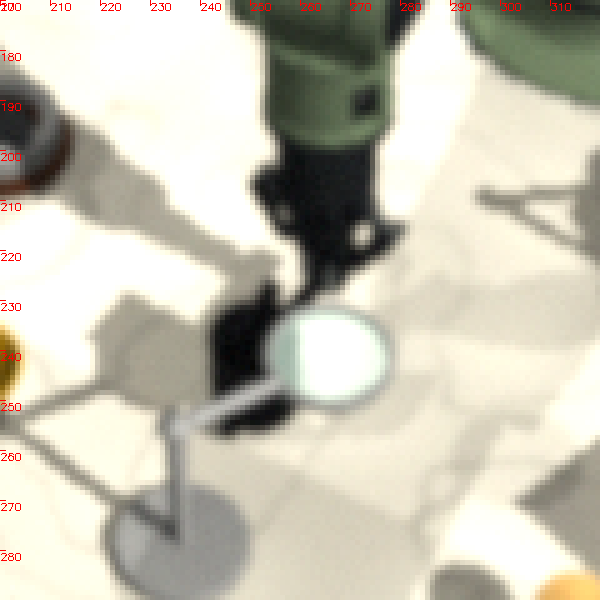

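Emit:
step_arm:
  plan:
    - [[0,-0.6,0,0],[0.2,-1.8,0,0],[0.5,-3.2,0,0],[0.8,-4.6,0,0],[1.1,-6,0,0],[1.4,-7.4,0,0],[1.7,-8.8,0,0],[1.9,-10.2,0,0],[2,-11.4,0,0],[2,-12.2,0,0],[2,-12.6,0,0],[2,-12.6,0,0]]

```text
clock: 5.85
position: [0.4718, -0.0059, 0.2203]
tool_rot: [3.141, 0.003, 1.897]
force: [0.2, -0.2, -2.5]
grip_width: 0.0115
```

```bash
python3 look.py scene s5 180 160 300 280
```

```text
(no output)
```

View pics/s5.v.png

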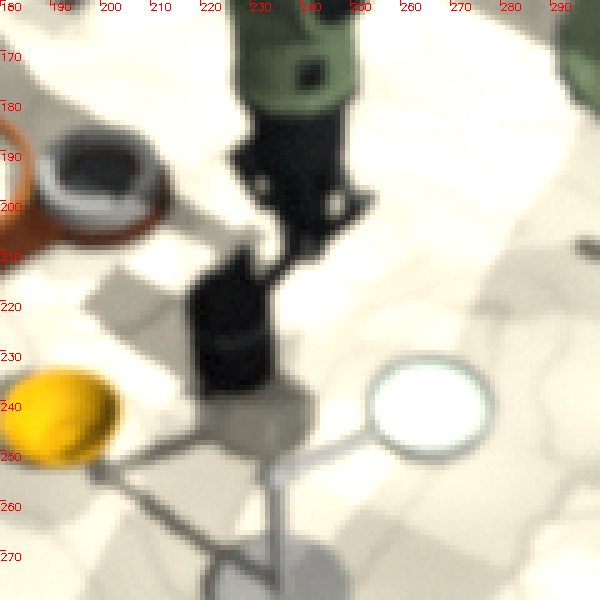

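Emit:
step_arm:
  plan:
    - [[0,0,-0.3,0],[0,0,-0.6,0],[0,0,-0.9,0],[0,0,-1.1,0],[0,0,-1.2,0],[0,0,-1.3,0],[0,0,-1.3,0],[0,0,-1.3,0]]

```text
clock: 6.57
position: [0.4716, -0.0051, 0.2074]
tool_rot: [-3.142, 0.002, 1.898]
force: [-3.4, 1.1, 4.7]
grip_width: 0.0119
```

Emit:
step_arm:
  plan:
    - [[0,0,0,0],[0,0,0,0],[0,0,0,0],[0,0,0,0],[0,0,0,0],[0,0,0,0],[0,0,0,0]]
  jaw: 0

```text
clock: 7.15
position: [0.4717, -0.0051, 0.2074]
tool_rot: [3.142, 0.002, 1.898]
force: [0.1, 0.1, 0.3]
grip_width: 0.0854
```

```bash
python3 look.py scene s6 180 160 300 280
```

```text
(no output)
```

View pics/s6.v.png

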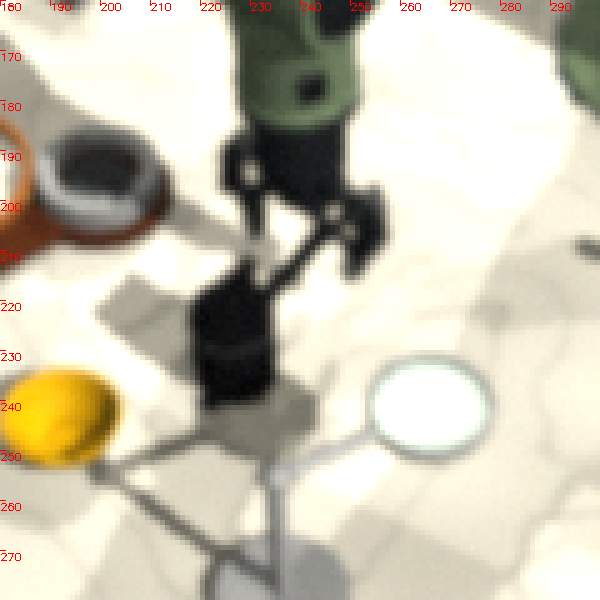

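Emit:
step_arm:
  plan:
    - [[0,0,1,0],[0,0,3,0],[0,0,6,0],[0,0,9,0],[0,0,12,0],[-0.5,2,15,0],[-1,5,17,0],[-2,9,18,0],[-3,13,18,0],[-4,17,18,0],[-5,21,18,0],[-6,25,18,0]]

```text
clock: 8.2
position: [0.4105, 0.2465, 0.3884]
tool_rot: [3.141, 0.002, 1.898]
force: [1.3, 0.6, 0.1]
grip_width: 0.0853
```

Emit:
step_arm:
  plan:
    - [[-1,4,0,0],[-2,8,0,0],[-3,11,0,0],[-4,13,0,0],[-5,14,0,0],[-5,14,0,0]]

```text
clock: 8.7
position: [0.3581, 0.3888, 0.389]
tool_rot: [3.141, 0.001, 1.902]
force: [-0.4, 1.0, 0.3]
grip_width: 0.0857
```

```bash
python3 look.py top t7 210 90 340 195;python3 look.py scene s7 180 160 300 260
```

```text
(no output)
```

View pics/t7.v.png

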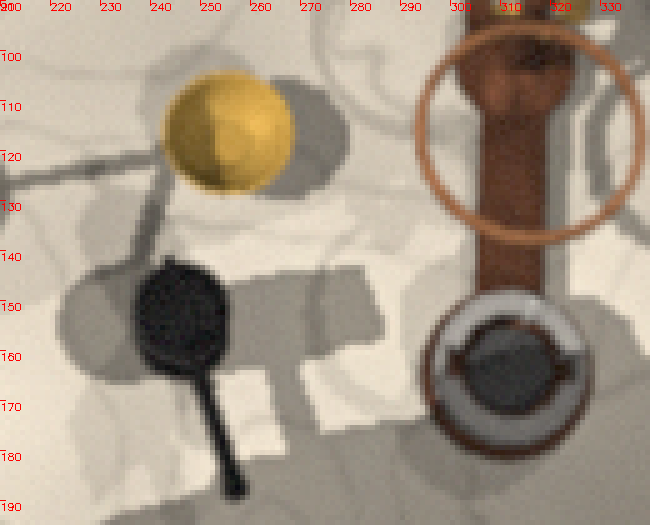

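View pics/s7.v.png

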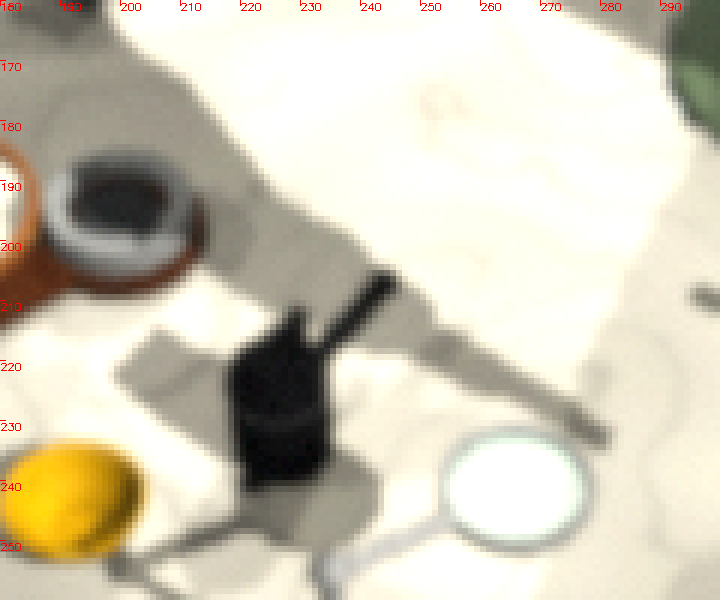

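```bash
python3 - <<'E'
from h import *
np.set_printoptions(precision=4,suppress=True)
t=load('t7');s=load('s7')
g=t['pixels'].max(2).astype(float)
P=[];Q=[]
for r in range(165,192):
    xc=248.5+(r-165)*(6.5/22); cols=np.arange(int(round(xc))-5,int(round(xc))+6); v=g[r,cols]; bg=np.percentile(v,75); w=np.clip(bg-v-20,0,None)
    u=(w*cols).sum()/max(w.sum(),1e-6); p=onz(t,u,r,.056)[:2]; P.append(p); Q.append((r,round(u,2),int(w.sum()),*np.round(p,4)))
print(*Q,sep='\n')
P=np.array(P)
L=cv2.fitLine(P[1:22].astype(np.float32),cv2.DIST_HUBER,0,.01,.01).ravel(); print('line',L,np.arctan2(L[1],L[0]))
# drum side edges at rows 146..156
up=cv2.resize(g,None,fx=1,fy=1)
E_=[]
for r in range(143,162):
    v=g[r]; 
    # subpixel crossing threshold 65
    th=75
    l=next(c for c in range(246,225,-1) if v[c]>th); rr=next(c for c in range(246,270) if v[c]>th)
    lu=l+(v[l]-th)/(v[l]-v[l+1]); ru=rr-(v[rr]-th)/(v[rr]-v[rr-1])
    E_+= [(lu,r),(ru,r)]; 
W=np.array([onz(t,u,v,.08)[:2] for u,v in E_])
W=np.array([w for w,e in zip(W,E_) if e[1]<=157])
A=np.c_[2*W,np.ones(len(W))]; q=np.linalg.lstsq(A,(W**2).sum(1),rcond=None)[0]; rr=np.sqrt(q[2]+q[:2]@q[:2]); print('drum',q[:2],rr,np.std(np.linalg.norm(W-q[:2],axis=1)-rr))
d=L[:2]; p0=L[2:]; c=q[:2]; n=np.array([-d[1],d[0]]); print('offset of axis from line',(c-p0)@n)
gs=s['pixels'].max(2)
for c0 in(q[:2],):
  cam=-np.array(s['R']).T@s['t']; v=c0-cam[:2]; v/=np.linalg.norm(v); pn=np.array([-v[1],v[0]])
  print('scene edges pred',proj(s,[*(c0+pn*.034),.04]),proj(s,[*(c0-pn*.034),.04]),'lug',proj(s,[*(c0+d*.043),.0]),'bar',proj(s,[*(c0-d*.03),.113]),proj(s,[*(c0+d*.03),.113]),'tip',proj(s,[*(c0-d*.125),.05]))
for r in (224,228,232): print(r,gs[r,212:240])
E
```

```text
(165, np.float64(248.76), 97, np.float64(0.5231), np.float64(0.0176))
(166, np.float64(249.78), 230, np.float64(0.5196), np.float64(0.0141))
(167, np.float64(250.16), 316, np.float64(0.5161), np.float64(0.0127))
(168, np.float64(250.34), 316, np.float64(0.5125), np.float64(0.0121))
(169, np.float64(250.74), 273, np.float64(0.509), np.float64(0.0106))
(170, np.float64(251.06), 283, np.float64(0.5055), np.float64(0.0095))
(171, np.float64(251.39), 304, np.float64(0.502), np.float64(0.0083))
(172, np.float64(251.81), 332, np.float64(0.4984), np.float64(0.0068))
(173, np.float64(252.08), 334, np.float64(0.4949), np.float64(0.0059))
(174, np.float64(252.34), 334, np.float64(0.4914), np.float64(0.005))
(175, np.float64(252.8), 343, np.float64(0.4879), np.float64(0.0033))
(176, np.float64(253.02), 360, np.float64(0.4844), np.float64(0.0025))
(177, np.float64(253.34), 354, np.float64(0.4809), np.float64(0.0014))
(178, np.float64(253.84), 380, np.float64(0.4774), np.float64(-0.0003))
(179, np.float64(254.02), 421, np.float64(0.4739), np.float64(-0.001))
(180, np.float64(254.28), 442, np.float
[... 783 characters left out ...]
.4246), np.float64(0.919))
line [0.9476 0.3196 0.4834 0.002 ] 0.32530633
drum [0.5626 0.029 ] 0.03524355935583729 0.0011224333649130014
offset of axis from line 0.0002006247327757382
scene edges pred [[219.3211 228.8355]] [[236.6234 227.3058]] lug [[222.416  241.8056]] bar [[231.3216 210.6037]] [[222.4033 220.6754]] tip [[245.0045 206.4844]]
224 [125 128 131 128 115  80  42  14  13   9  13  14  16  15  17  17  17  17
  15  17  23  43  98 159 195 201 194 191]
228 [129 131 128 130 124 104  65  30  19  19  16  16  15  13  19  16  19  21
  23  29  26  35  66 116 155 169 177 186]
232 [138 132 127 127 126 109  79  40  15  10  13  12  14  18  15  16  15  14
  13  16  14  23  54 119 171 192 196 196]
```

```bash
python3 - <<'E'
from h import *
np.set_printoptions(precision=4,suppress=True)
t=load('t7')
g=t['pixels'].max(2).astype(float)
W=[]
for c in list(range(239,246))+[252,253,254]:
    v=g[:,c]; th=72
    r=next(r for r in range(155,175) if v[r]>th); ru=r-(v[r]-th)/(v[r]-v[r-1]); p=onz(t,c,ru,0)[:2]; W.append(p); print(c,round(ru,2),p, [ (round(np.linalg.norm(p-np.array(q)),4)) for q in((.5626,.029),(.566,.030),(.569,.031))])
W=[]
for c in range(236,257):
    v=g[:,c]; th=72
    try: r=next(r for r in range(152,130,-1) if v[r]>th)
    except StopIteration: continue
    ru=r+(v[r]-th)/(v[r]-v[r+1]); p=onz(t,c,ru,.08)[:2]; print(c,round(ru,2),p,[ (round(np.linalg.norm(p-np.array(q)),4)) for q in((.5626,.029),(.566,.030),(.569,.031))])
E
```

```text
239 163.05 [0.543  0.0536] [np.float64(0.0314), np.float64(0.0329), np.float64(0.0344)]
240 163.88 [0.54 0.05] [np.float64(0.0308), np.float64(0.0328), np.float64(0.0347)]
241 164.28 [0.5385 0.0464] [np.float64(0.0297), np.float64(0.032), np.float64(0.0341)]
242 164.41 [0.5381 0.0428] [np.float64(0.0281), np.float64(0.0307), np.float64(0.0331)]
243 164.74 [0.5369 0.0392] [np.float64(0.0277), np.float64(0.0305), np.float64(0.0331)]
244 165.21 [0.5352 0.0356] [np.float64(0.0282), np.float64(0.0313), np.float64(0.0341)]
245 165.31 [0.5348 0.032 ] [np.float64(0.0279), np.float64(0.0312), np.float64(0.0342)]
252 163.56 [0.5414 0.007 ] [np.float64(0.0305), np.float64(0.0336), np.float64(0.0365)]
253 162.8 [0.5443 0.0035] [np.float64(0.0314), np.float64(0.0343), np.float64(0.037)]
254 161.35 [ 0.5496 -0.0001] [np.float64(0.0318), np.float64(0.0342), np.float64(0.0366)]
236 149.33 [0.5723 0.0615] [np.float64(0.0339), np.float64(0.0321), np.float64(0.0307)]
237 146.0 [0.5841 0.0582] [np.float64(0.0363), np.float64(0.0336), np.float64(0.0312)]
238 144.87 [0.5882 0.0549] [np.float64(0.0364), np
[... 920 characters left out ...]
2 [0.595  0.0172] [np.float64(0.0345), np.float64(0.0317), np.float64(0.0294)]
250 143.49 [0.5933 0.0137] [np.float64(0.0343), np.float64(0.0318), np.float64(0.0298)]
251 144.04 [0.5914 0.0103] [np.float64(0.0344), np.float64(0.0322), np.float64(0.0305)]
252 144.82 [0.5887 0.0068] [np.float64(0.0342), np.float64(0.0324), np.float64(0.0312)]
253 145.79 [0.5853 0.0034] [np.float64(0.0342), np.float64(0.0329), np.float64(0.0321)]
254 146.92 [ 0.5813 -0.0001] [np.float64(0.0346), np.float64(0.0337), np.float64(0.0334)]
255 148.33 [ 0.5763 -0.0036] [np.float64(0.0353), np.float64(0.0351), np.float64(0.0353)]
256 146.75 [ 0.5819 -0.0069] [np.float64(0.0408), np.float64(0.0402), np.float64(0.0401)]
```

Emit:
step_arm:
  plan:
    - [[0.8,-1.4,0,0],[2.5,-4.3,0,0],[4.5,-7.8,0,0],[6.5,-11.3,0,0],[8.5,-14.8,0,0],[10.5,-18.3,0,0],[12.5,-21.8,0,0],[14.5,-25.3,0,0],[16.5,-28.8,0,0],[18.5,-32.2,0,0],[20,-34.7,0,-0.005],[20.7,-35.9,0,-0.005]]

```text
clock: 9.8
position: [0.5684, 0.0218, 0.3893]
tool_rot: [3.14, 0.004, 1.887]
force: [-0.6, -0.2, 0.3]
grip_width: 0.0856
```

Emit:
step_arm:
  plan:
    - [[0,0,0,0],[0,0,-1,0],[0,0,-3,0],[0,0,-4,0],[0,0,-4,0]]

```text
clock: 10.22
position: [0.5673, 0.0229, 0.347]
tool_rot: [-3.139, 0.003, 1.889]
force: [0.2, 0.3, 0.0]
grip_width: 0.0851
```

```bash
python3 look.py scene s8 180 140 300 260;python3 -c "
from workcell import bot;o=bot.observe();print(o['position'],o['tool_rot'],o['qpos'])"
```

```text
[0.56775675 0.02280112 0.34837656] [-3.14062756  0.00348033  1.88906021] [-0.03314468  0.50157452 -0.15502089  1.80226547  0.1041299   0.84595812
  1.65052301]
```

View pics/s8.v.png

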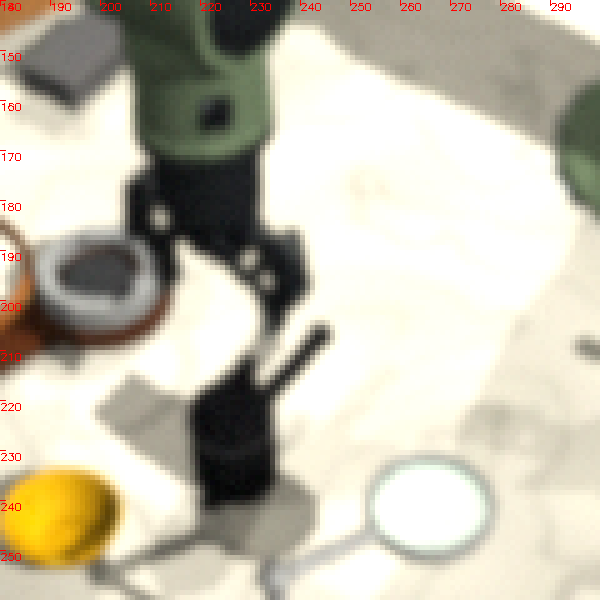

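Emit:
step_arm:
  plan:
    - [[-0.1,0.3,0,0.008],[-0.2,0.65,-0.5,0.008],[-0.2,0.65,-2,0.008],[-0.2,0.65,-3.5,0.008],[-0.2,0.65,-5,0.008],[-0.2,0.65,-6.5,0.008],[-0.2,0.65,-7.6,0.008],[-0.2,0.65,-8.3,0.008],[-0.2,0.65,-8.6,0.008],[-0.2,0.65,-8.6,0.008]]

```text
clock: 11.1
position: [0.5657, 0.0295, 0.2622]
tool_rot: [-3.14, 0.003, 1.897]
force: [-0.1, -0.8, -0.2]
grip_width: 0.0851
```

```bash
python3 look.py scene s9 180 140 300 260
```

```text
(no output)
```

View pics/s9.v.png

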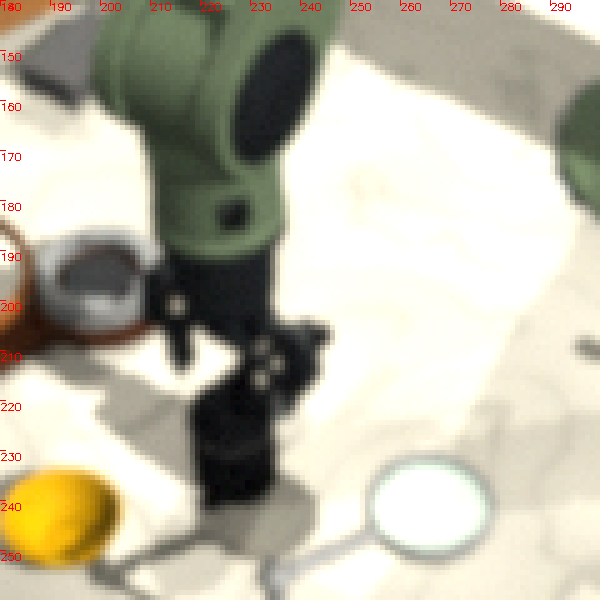

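Emit:
step_arm:
  plan:
    - [[0,0,0,0],[0,0,0,0],[0,0,0,0],[0,0,0,0],[0,0,0,0],[0,0,0,0],[0,0,0,0],[0,0,0,0],[0,0,0,0],[0,0,0,0]]
  jaw: 1
  force: 110

```text
clock: 11.98
position: [0.5661, 0.0292, 0.2629]
tool_rot: [-3.141, 0.004, 1.897]
force: [-0.3, -1.6, 5.4]
grip_width: 0.0076
```

Emit:
step_arm:
  plan:
    - [[0,0,0.5,0],[0,0,1.5,0],[0,0,3,0],[0,0,5,0],[0,0,7,0],[0,0,8.5,0],[0,0,9,0],[0,0,9,0]]

```text
clock: 12.65
position: [0.5662, 0.0293, 0.3544]
tool_rot: [3.14, 0.004, 1.897]
force: [0.8, 0.7, -3.9]
grip_width: 0.0077
```

```bash
python3 look.py scene s10 180 140 300 260
```

```text
(no output)
```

View pics/s10.v.png

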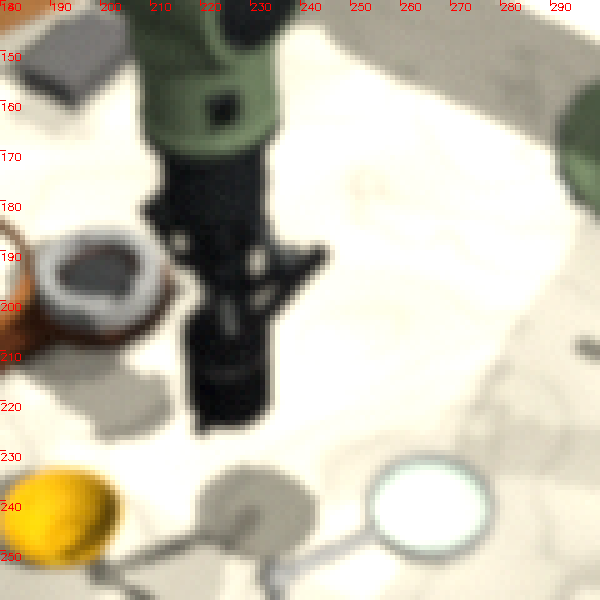

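```bash
python3 - <<'E'
from h import *
np.set_printoptions(precision=4,suppress=True)
def circ(W):
    W=np.array(W)
    for k in range(6):
        q=np.linalg.lstsq(np.c_[2*W,np.ones(len(W))],(W**2).sum(1),rcond=None)[0]; r=np.sqrt(q[2]+q[:2]@q[:2]); e=np.abs(np.linalg.norm(W-q[:2],axis=1)-r)
        W=W[e<max(2.5*np.median(e),.0012)]
    return q[:2],r,len(W),e.std()
for tag in('t7','s7','top0','scene0'):
    f=load(tag); g=cv2.cvtColor(f['pixels'],cv2.COLOR_BGR2GRAY).astype(np.float32)
    c0=np.array([.532,-.203])
    for it in range(2):
      I=[];O=[]
      for a in np.arange(0,2*np.pi,np.pi/60):
        u=np.array([np.cos(a),np.sin(a)])
        rs=np.arange(.028,.066,.0004)
        px=proj(f,[[*(c0+u*r),.042] for r in rs]).astype(np.float32)
        v=cv2.remap(g,px[:,0].reshape(1,-1),px[:,1].reshape(1,-1),cv2.INTER_LINEAR)[0]
        dv=np.gradient(cv2.GaussianBlur(v.reshape(1,-1),(9,1),0)[0])
        m=(rs>.031)&(rs<.044); i=np.where(m)[0][np.argmax(dv[m])]
        if dv[i]>1 : I.append(c0+u*rs[i])
        m=(rs>.048)&(rs<.060); i=np.where(m)[0][np.argmin(dv[m])]
        if dv[i]<-1: O.append(c0+u*rs[i])
      ci=circ(I);co=circ(O); print(tag,'inner',*ci,'outer',*co); c0=ci[0]
E
```

```text
t7 inner [ 0.5369 -0.2023] 0.03656399050984189 89 0.0002958305313941418 outer [ 0.5347 -0.2011] 0.05390072469576308 98 0.0005785789261899897
t7 inner [ 0.5368 -0.2022] 0.036519476222929136 92 0.0003223863671916997 outer [ 0.5345 -0.2011] 0.05390030421220001 95 0.000566048463716816
s7 inner [ 0.5378 -0.2056] 0.03702564045344944 63 0.00028343231597018705 outer [ 0.5371 -0.2035] 0.05474860327904492 33 0.00029633886710233307
s7 inner [ 0.5388 -0.2064] 0.035897871207472905 71 0.0005969368129902555 outer [ 0.54   -0.2033] 0.053935262175616526 45 0.0007751881197968924
top0 inner [ 0.5369 -0.2021] 0.03637479203098403 96 0.00026407200053443644 outer [ 0.5354 -0.2015] 0.05328447773339986 79 0.0002960533846849401
top0 inner [ 0.537  -0.2019] 0.03641721443433271 94 0.00029601341576754916 outer [ 0.5354 -0.201 ] 0.053535020722560715 109 0.0005477400011673873
scene0 inner [ 0.538  -0.2054] 0.03697513347692397 65 0.0003266639934154517 outer [ 0.5367 -0.2032] 0.05516076719270705 34 0.00038121049904832154
scene0 inner [ 0.539  -0.2066] 0.035979578874302226 74 0.0005720417122867072 outer [ 0.5395 -0.202 ] 0.054353632268625704 52 0.0009149644101193144
```

Emit:
step_arm:
  plan:
    - [[0,-0.5,0,-0.05],[-0.3,-2,0,-0.15],[-0.6,-4,0,-0.25],[-0.9,-6.2,0,-0.35],[-1.2,-8.4,0,-0.45],[-1.5,-10.6,0,-0.55],[-1.8,-12.8,0,-0.65],[-2.1,-15,0,-0.75],[-2.4,-17.2,0,-0.85],[-2.7,-19.4,0,-0.95],[-2.9,-21.4,0,-1.05],[-2.9,-22.6,0,-1.15]]

```text
clock: 13.7
position: [0.5359, -0.199, 0.352]
tool_rot: [-3.141, 0.006, 0.74]
force: [1.1, -0.7, -2.8]
grip_width: 0.0077
```

Emit:
step_arm:
  plan:
    - [[0,0,0,-0.1],[0,0,0,-0.2],[0,0,0,-0.3],[0,0,0,-0.4],[0,0,0,-0.5],[0,0,0,-0.6],[0,0,0,-0.7],[0,0,0,-0.78],[0,0,0,-0.78],[0,0,0,-0.78]]

```text
clock: 14.53
position: [0.5358, -0.1987, 0.3511]
tool_rot: [-3.141, 0.008, -0.037]
force: [-0.1, -0.3, -3.5]
grip_width: 0.0078
```

Emit:
step_arm:
  plan:
    - [[0,-0.2,-0.5,0],[0.05,-0.4,-1.5,-0.007],[0.05,-0.4,-2.5,-0.007],[0.05,-0.4,-3,-0.007],[0.05,-0.4,-3,-0.007],[0.05,-0.4,-3,-0.007]]

```text
clock: 15.03
position: [0.5362, -0.2027, 0.3206]
tool_rot: [-3.141, 0.008, -0.044]
force: [-0.1, 1.0, -3.2]
grip_width: 0.0074
```

```bash
python3 look.py scene s11 150 130 250 230;python3 look.py top t11 240 90 370 190; python3 -c "
from workcell import bot;o=bot.observe();print(o['position'],o['tool_rot'],o['qpos'],o['force'])"
```

```text
[ 0.53640942 -0.20275229  0.32128571] [-3.14116826  0.00727877 -0.04390442] [ 0.01246935  0.57291297  0.34927565  1.82618354 -0.26075407  0.79494233
  0.4516422 ] [ 0.30139259 -0.54297165 -2.82405865]
```

View pics/s11.v.png

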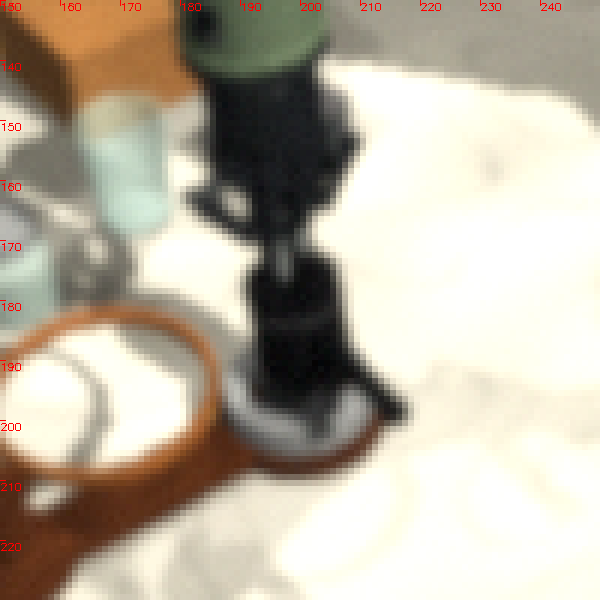

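View pics/t11.v.png

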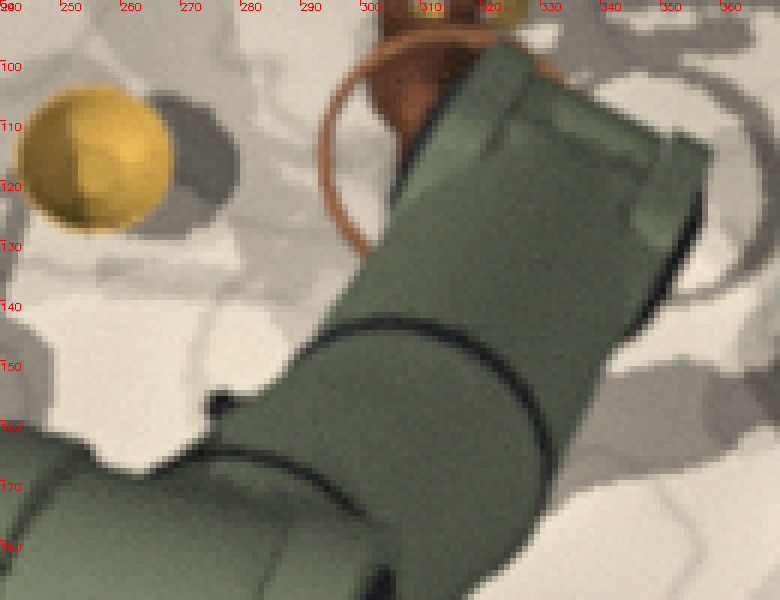

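```bash
python3 - <<'E'
from h import *
np.set_printoptions(precision=3,suppress=True)
s=load('s11');t=load('t11')
c=np.array([.5364,-.2027]);zb=.0584
d=np.array([.044,.999])
print('tipdisc',proj(s,[*(c+d*.125),zb+.05]),proj(t,[*(c+d*.125),zb+.05]),'outer tip',proj(t,[*(c+d*.135),zb+.05]))
cam=-np.array(s['R']).T@s['t']; v=c-cam[:2]; v/=np.linalg.norm(v); pn=np.array([-v[1],v[0]])
for h in(.03,.05,.07): print('edges',h,proj(s,[*(c+pn*.034),zb+h]),proj(s,[*(c-pn*.034),zb+h]))
print('lug near',proj(s,[*(c+d*.043),zb]),'bottom',proj(s,[*(c-v*.034),zb]))
for r in range(172,200,2): print(r,s['pixels'].max(2)[r,186:214])
tg=t['pixels'].max(2)
print(tg[151:162,268:282])
sg=s['pixels'].max(2); print(sg[190:203,206:222])
E
```

```text
tipdisc [[214.931 198.586]] [[277.066 156.215]] outer tip [[274.086 156.063]]
edges 0.03 [[190.883 186.302]] [[207.007 183.995]]
edges 0.05 [[190.303 182.812]] [[206.567 180.499]]
edges 0.07 [[189.715 179.261]] [[206.121 176.943]]
lug near [[205.109 195.938]] bottom [[200.522 195.819]]
172 [214 215 213 207 200 188 158  96  42  42  67  75  54  35  47  49  67  98
 133 167 190 202 204 206 207 208 208 208]
174 [211 210 211 203 184 141  92  49  26  37  66  78  55  23  15  15  18  24
  43  87 143 182 197 199 200 202 205 205]
176 [208 207 201 184 141  75  27  12  14  22  37  51  36  16  11  12  13  19
  21  54 114 170 196 201 200 201 202 203]
178 [207 202 195 178 128  64  22  15  13  16  16  16  14   9  12  13  14  15
  20  38  89 150 188 204 205 206 207 207]
180 [200 199 201 193 159  94  35  13  13  15  15  13  15  14  10  15  16  18
  24  33  75 137 186 203 207 205 207 207]
182 [170 187 203 205 185 128  59  21  16  16  15  16  20  21  19  23  26  29
  29  32  55 121 181 203 206 208 207 208]
184 [127 144 168 182 182 149  82  31  21  21  24  26  23  25  26  26  25  22
  18  18  39  94 157 1
[... 1674 characters left out ...]
 197 202 207 211 208 202 194]
 [ 17  26  35  27  28  37  69 115 156 181 193 199 201 201 195 190]
 [ 34  54  67  58  39  28  38  70 113 153 181 192 191 191 190 189]
 [ 54  84 101  92  68  40  27  38  70 112 151 174 187 190 192 191]
 [ 72 107 123 120  99  64  37  25  36  69 107 144 177 191 194 195]
 [ 84 116 132 131 113  83  52  29  24  36  65 111 159 187 195 197]
 [ 97 122 136 130 117  94  64  37  25  25  45  91 149 185 196 197]
 [113 126 130 125 109  94  69  47  35  37  59 105 153 187 197 199]
 [115 125 122 115 101  83  70  64  73  87 105 137 173 194 197 198]
 [115 121 115 109  90  77  75  96 126 145 157 173 189 197 198 198]
 [110 114 106  93  79  73  88 126 160 181 187 191 196 199 198 197]]
```

```bash
python3 - <<'E'
from h import *
np.set_printoptions(precision=2,suppress=True)
for tag,tcp,zb in(('s10',(.5662,.0293,.3544),.0915),('s11',(.5364,-.2027,.3213),.0584),('s7',(.5655,.0297,.2629),0)):
    s=load(tag);g=s['pixels'].max(2).astype(float); c=np.array(tcp[:2])
    cam=-np.array(s['R']).T@s['t']; v=c-cam[:2]; v/=np.linalg.norm(v); pn=np.array([-v[1],v[0]])
    def cross(r,lo,hi):
        x=np.arange(lo,hi); y=np.array([np.interp(r,np.arange(384),g[:,k]) for k in x]); m=(y.max()+y.min())/2
        i=np.where(np.diff(np.sign(y-m)))[0][0]; return x[i]+(m-y[i])/(y[i+1]-y[i])
    for h in(.03,.045,.06):
        l=proj(s,[*(c+pn*.034),zb+h])[0]; r=proj(s,[*(c-pn*.034),zb+h])[0]
        print(tag,h,'pred',l,r,'obs',cross(l[1],int(l[0])-3,int(l[0])+5),cross(r[1],int(r[0])-4,int(r[0])+6))
    if tag!='s7':
      for dz in(0,.02,.04):
        p=proj(s,[*c,tcp[2]+dz])[0]; row=s['pixels'][int(round(p[1]))].astype(int); print('axis px',p,'row',row[int(p[0])-20:int(p[0])+21,1])
E
```

```text
s10 0.03 pred [217.07 215.37] [235.08 213.77] obs 216.90863221650565 233.7030394543484
s10 0.045 pred [216.77 212.67] [234.91 211.07] obs 216.5714647763872 233.5940642365884
s10 0.06 pred [216.46 209.94] [234.74 208.33] obs 216.18809464883216 233.5514387761072
axis px [222.06 167.72] row [208 209 209 209 207 195 156 101  54  45  50  60  65  68  76  81  82  83
  88  89  92  98 102 104 101 100  98  90  80  66  61  87 140 185 212 220
 222 221 221 221 221]
axis px [221.67 163.15] row [213 216 218 219 217 200 158  94  55  47  44  47  52  56  60  64  67  72
  74  68  53  31  20  18  18  35  54  76  89  95 100 102 105 108 118 158
 194 209 208 207 208]
axis px [221.28 158.48] row [176 191 198 204 207 197 161  97  54  45  46  51  52  59  63  65  68  72
  75  76  73  68  65  61  56  57  69  83  94  96  97  97  96 107 136 172
 192 199 201 204 204]
s11 0.03 pred [190.88 186.3 ] [207.01 183.99] obs 191.91645638514052 207.3165728302482
s11 0.045 pred [190.45 183.69] [206.68 181.38] obs 191.62283107312018 206.80674022562366
s11 0.06 pred [190.01 181.04] [206.35 178.73] obs 191.1314228663091 206.422
[... 160 characters left out ...]
8  74 127 163 170 163 157
 161 165 170 165 152]
axis px [191.92 136.18] row [ 89  88  86  86  83  85  81  77  64  49  38  33  26  31  38  45  59  67
  72  76  82  83  84  86  90  91  93  96  95  98 102  94  81  78  91 103
 104 104 107 107 109]
axis px [191.3  131.82] row [108 105 105 105 102 101 101  88  68  46  34  24  17  20  32  49  63  71
  74  79  80  86  86  90  91  91  94  93  94  94  93  91  96 104 105 103
 110 115 120 120 122]
s7 0.03 pred [219.03 230.96] [236.27 229.41] obs 218.12015192352357 235.07719159547486
s7 0.045 pred [218.75 228.49] [236.11 226.93] obs 217.80652763265718 234.59426819481212
s7 0.06 pred [218.47 225.99] [235.96 224.43] obs 217.6284334662354 234.19292085477448
```

Emit:
step_arm:
  plan:
    - [[0.2,0,0,0],[0.4,0,-0.2,0],[0.42,0,-0.6,0],[0.42,0,-0.9,0],[0.42,0,-1.1,0],[0.42,0,-1.1,0],[0.42,0,-1.1,0]]

```text
clock: 15.72
position: [0.5405, -0.2028, 0.3101]
tool_rot: [-3.141, 0.008, -0.044]
force: [-0.1, 1.1, -3.5]
grip_width: 0.0078
```

```bash
python3 look.py scene s12 170 150 230 215;python3 look.py top t12 255 130 320 180; python3 -c "
from workcell import bot;o=bot.observe();print(o['position'],o['tool_rot'],o['qpos'],o['force'])"
```

```text
[ 0.54058163 -0.20280421  0.31032724] [-3.14121659  0.0072765  -0.04395634] [ 0.01711235  0.59348442  0.34212703  1.82306784 -0.26845256  0.7778808
  0.45511162] [-0.61162617 -0.18894054 -3.7639053 ]
```

View pics/s12.v.png

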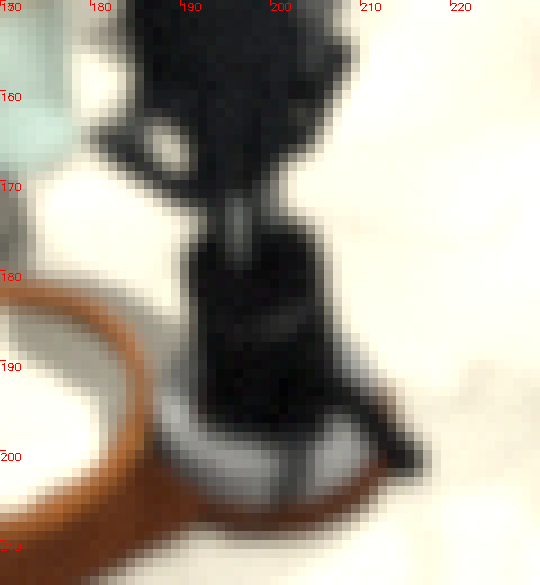

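View pics/t12.v.png

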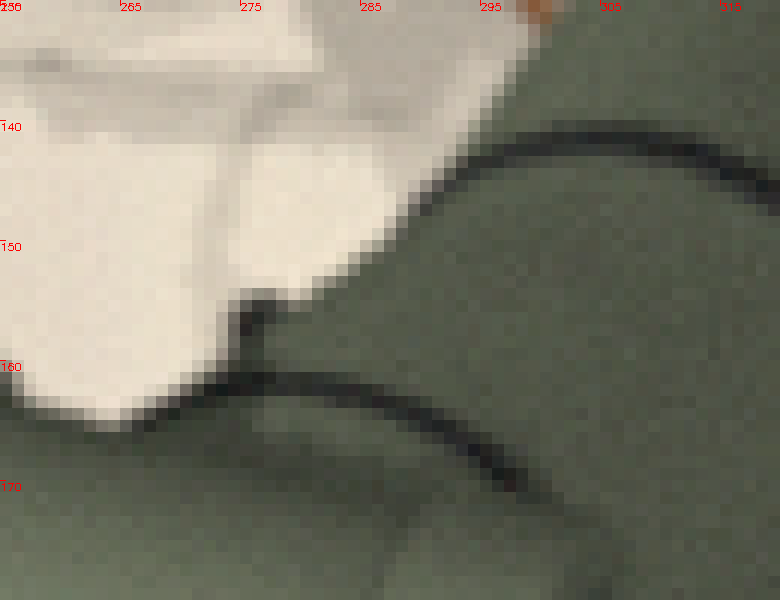

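```bash
cat > chk.py <<'E'
import sys
from h import *
np.set_printoptions(precision=2,suppress=True)
tag,x,y,zb=sys.argv[1],*map(float,sys.argv[2:5])
s=load(tag);g=s['pixels'].max(2).astype(float); c=np.array([x,y])
cam=-np.array(s['R']).T@s['t']; v=c-cam[:2]; v/=np.linalg.norm(v); pn=np.array([-v[1],v[0]])
def cross(r,lo,hi):
    xx=np.arange(lo,hi); yy=np.array([np.interp(r,np.arange(384),g[:,k]) for k in xx]); m=(yy.max()+yy.min())/2
    i=np.where(np.diff(np.sign(yy-m)))[0][0]; return xx[i]+(m-yy[i])/(yy[i+1]-yy[i])
for h in(.03,.045,.06,.07):
    l=proj(s,[*(c+pn*.034),zb+h])[0]; r=proj(s,[*(c-pn*.034),zb+h])[0]
    a,b=cross(l[1],int(l[0])-3,int(l[0])+5),cross(r[1],int(r[0])-4,int(r[0])+6)
    print(tag,h,'pred',l,r,'obs',round(a,2),round(b,2),'center off px',round((a+b)/2-(l[0]+r[0])/2,2))
E
python3 chk.py s12 .538 -.205 .0474; python3 chk.py s12 .5365 -.2025 .0474
```

```text
s12 0.03 pred [190.58 188.09] [206.62 185.76] obs 190.84 206.76 center off px 0.2
s12 0.045 pred [190.15 185.5 ] [206.29 183.17] obs 190.85 206.11 center off px 0.26
s12 0.06 pred [189.71 182.88] [205.96 180.55] obs 190.31 205.65 center off px 0.15
s12 0.07 pred [189.41 181.12] [205.73 178.78] obs 190.01 205.47 center off px 0.17
s12 0.03 pred [191.2  188.23] [207.25 185.93] obs 190.87 206.79 center off px -0.4
s12 0.045 pred [190.77 185.64] [206.93 183.34] obs 190.86 206.17 center off px -0.33
s12 0.06 pred [190.34 183.02] [206.6  180.71] obs 190.35 205.66 center off px -0.46
s12 0.07 pred [190.05 181.26] [206.38 178.94] obs 190.03 205.51 center off px -0.44
```

Emit:
step_arm:
  plan:
    - [[0,0,-0.2,0],[0,0,-0.4,0],[0,0,-0.6,0],[0,0,-0.8,0],[0,0,-1,0],[0,0,-1,0]]

```text
clock: 16.32
position: [0.5405, -0.2027, 0.2999]
tool_rot: [-3.141, 0.008, -0.044]
force: [0.8, 0.9, -4.1]
grip_width: 0.0076
```

Emit:
step_arm:
  plan:
    - [[0,0,-0.2,0],[0,0,-0.4,0],[0,0,-0.6,0],[0,0,-0.7,0],[0,0,-0.7,0]]

```text
clock: 16.73
position: [0.5405, -0.2028, 0.2928]
tool_rot: [-3.141, 0.008, -0.044]
force: [-1.3, 0.0, 0.5]
grip_width: 0.0076
```

Emit:
step_arm:
  plan:
    - [[0,0,-0.2,0],[0,0,-0.4,0],[0,0,-0.55,0],[0,0,-0.65,0],[0,0,-0.65,0],[0,0,-0.65,0]]

```text
clock: 17.23
position: [0.5406, -0.2029, 0.2864]
tool_rot: [-3.141, 0.008, -0.044]
force: [-1.3, 1.3, 4.0]
grip_width: 0.0078
```

Emit:
step_arm:
  plan:
    - [[0,-0.02,0,-0.05],[-0.01,-0.04,0,-0.12],[-0.01,-0.07,0,-0.2],[-0.02,-0.1,0,-0.28],[-0.03,-0.13,0,-0.36],[-0.04,-0.15,0,-0.4],[-0.04,-0.15,0,-0.4]]

```text
clock: 17.82
position: [0.5405, -0.2041, 0.2865]
tool_rot: [-3.141, 0.007, -0.446]
force: [0.1, 0.5, 4.3]
grip_width: 0.008
```

```bash
python3 look.py scene s13 150 130 250 230; python3 -c "
from workcell import bot;o=bot.observe();print(o['position'],o['tool_rot'],o['qpos'],o['force'],o['moment'])"
```

```text
[ 0.54041848 -0.20414116  0.28646931] [-3.14114563  0.00717933 -0.44280622] [-0.03939285  0.64767124  0.43314833  1.83996258 -0.38492475  0.74492791
  0.16243222] [0.46104276 2.0827372  4.20613649] [ 0.40984357 -0.30191141  0.09210302]
```

View pics/s13.v.png

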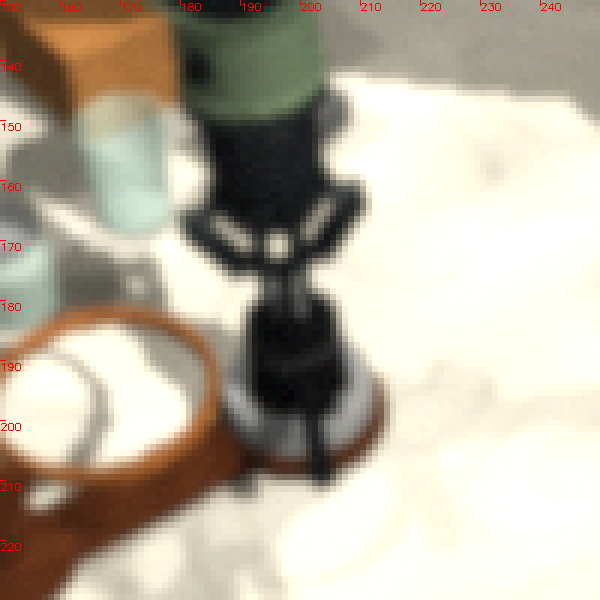

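Emit:
step_arm:
  plan:
    - [[-0.01,-0.03,0,-0.1],[-0.03,-0.06,0,-0.2],[-0.06,-0.09,0,-0.3],[-0.09,-0.12,0,-0.4],[-0.12,-0.15,0,-0.5],[-0.15,-0.17,0,-0.6],[-0.19,-0.19,0,-0.7],[-0.23,-0.2,0,-0.8],[-0.27,-0.21,0,-0.9],[-0.3,-0.22,0,-1],[-0.34,-0.22,0,-1.08],[-0.34,-0.22,0,-1.08]]

```text
clock: 18.87
position: [0.5373, -0.2065, 0.2866]
tool_rot: [-3.141, 0.006, -1.525]
force: [2.0, -1.2, 4.1]
grip_width: 0.0077
```

```bash
python3 look.py scene s14 130 130 230 230; python3 -c "
from workcell import bot;o=bot.observe();print(o['position'],o['tool_rot'],o['qpos'],o['force'],o['moment'])"
```

```text
[ 0.53725658 -0.20641242  0.28655266] [-3.14080329  0.0062996  -1.51989421] [-0.21066187  0.72850436  0.71754982  1.85656386 -0.6573512   0.81157123
 -0.66403787] [ 1.9727398  -0.84922705  3.90119885] [-0.44643047 -0.42967392  0.02398338]
```

View pics/s14.v.png

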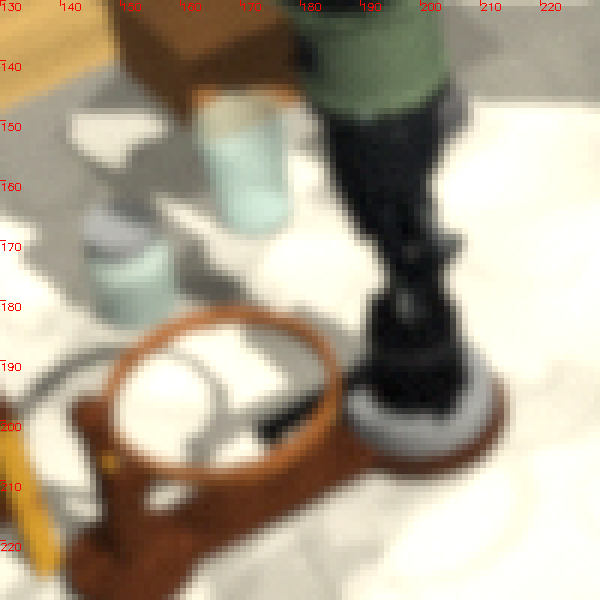

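Emit:
step_arm:
  plan:
    - [[-0.02,0,0,-0.04],[-0.04,0,0,-0.08],[-0.05,0,0,-0.11],[-0.05,0,0,-0.14],[-0.05,0,0,-0.14]]

```text
clock: 19.33
position: [0.5368, -0.2066, 0.2866]
tool_rot: [-3.141, 0.006, -1.66]
force: [1.4, -2.2, 5.1]
grip_width: 0.0073
```

```bash
python3 -c "
from workcell import bot;o=bot.observe();print(o['position'],o['tool_rot'],o['force'],o['moment'])"
```

```text
[ 0.53681006 -0.20659014  0.28663118] [-3.14055343  0.00592353 -1.66008733] [ 1.39939861 -2.23462612  5.1276207 ] [-0.54541357 -0.45231002  0.12403222]
```

Emit:
step_arm:
  plan:
    - [[0,0,0.1,0],[0,0,0.2,0],[0,0,0.22,0],[0,0,0.22,0]]

```text
clock: 19.67
position: [0.5369, -0.2064, 0.2884]
tool_rot: [-3.141, 0.006, -1.659]
force: [4.5, -1.1, -8.1]
grip_width: 0.0079
```

Emit:
step_arm:
  plan:
    - [[0,0,0,0],[0,0,0,0],[0,0,0,0],[0,0,0,0],[0,0,0,0],[0,0,0,0],[0,0,0,0]]
  jaw: 0

```text
clock: 20.25
position: [0.5369, -0.2064, 0.2885]
tool_rot: [-3.141, 0.006, -1.659]
force: [-0.4, 1.4, -0.1]
grip_width: 0.0856
```

```bash
python3 look.py scene s15 130 130 230 230; python3 -c "
from workcell import bot;o=bot.observe();print(o['position'],o['tool_rot'],o['force'],o['moment'],o['grip_width'])"
```

```text
[ 0.53692164 -0.20635402  0.28847065] [-3.14081664  0.00587121 -1.65861775] [-0.88896277 -0.30105112  0.17231002] [-0.00294901 -0.00453509  0.03100445] 0.08474864425134633
```

View pics/s15.v.png

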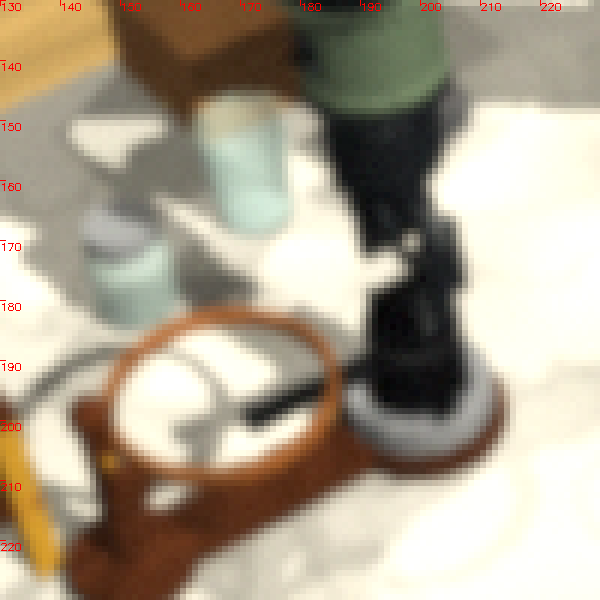

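Emit:
step_arm:
  plan:
    - [[0,0,0.5,0],[0,0,2,0],[0,0,4,0],[0,0,7,0],[0,0,10,0],[-0.5,2,12,0],[-1,5,13,0],[-2,8.5,13,0],[-3,12,13,0],[-4,16,13,0],[-5,20,13,0],[-6,24,13,0]]

```text
clock: 21.3
position: [0.476, 0.0351, 0.4188]
tool_rot: [-3.141, 0.007, -1.659]
force: [1.2, 0.4, -0.3]
grip_width: 0.0853
```

Emit:
step_arm:
  plan:
    - [[-1,4,0,0],[-2,8,0,0],[-3,12,0,0],[-4,16,0,0],[-5,20,0,0],[-6,24,0,0],[-7,27,0,0],[-7,29,0,0],[-7,30,0,0],[-7,30,0,0]]

```text
clock: 22.13
position: [0.4056, 0.3369, 0.4188]
tool_rot: [-3.14, 0.006, -1.657]
force: [-0.3, 0.6, -0.2]
grip_width: 0.0853
```

```bash
python3 look.py scene s16 130 130 230 230; python3 look.py top t16 270 90 360 190; python3 chk.py s16 .538 -.205 .026;python3 chk.py s16 .5365 -.2025 .026; python3 -c "
from workcell import bot;o=bot.observe();print(o['position'],o['tool_rot'],o['force'],o['qd'])"
```

```text
s16 0.03 pred [191.19 191.73] [207.09 189.41] obs 191.7 209.4 center off px 1.41
s16 0.045 pred [190.77 189.18] [206.76 186.86] obs 189.6 207.44 center off px -0.24
s16 0.06 pred [190.33 186.61] [206.43 184.28] obs 190.75 206.17 center off px 0.08
s16 0.07 pred [190.04 184.88] [206.21 182.55] obs 190.42 205.81 center off px -0.01
s16 0.03 pred [191.81 191.87] [207.71 189.57] obs 191.88 209.47 center off px 0.91
s16 0.045 pred [191.39 189.33] [207.39 187.02] obs 189.89 207.66 center off px -0.61
s16 0.06 pred [190.96 186.75] [207.07 184.45] obs 190.76 206.25 center off px -0.5
s16 0.07 pred [190.67 185.02] [206.85 182.71] obs 190.44 205.84 center off px -0.62
[0.40630266 0.33405667 0.41896806] [-3.14045147  0.00609611 -1.66024999] [ 0.16484721 -1.10030622 -0.93408247] [ 0.01219838 -0.01251826  0.00665928  0.01345828  0.00077921 -0.00330049
  0.00018764]
```

View pics/s16.v.png

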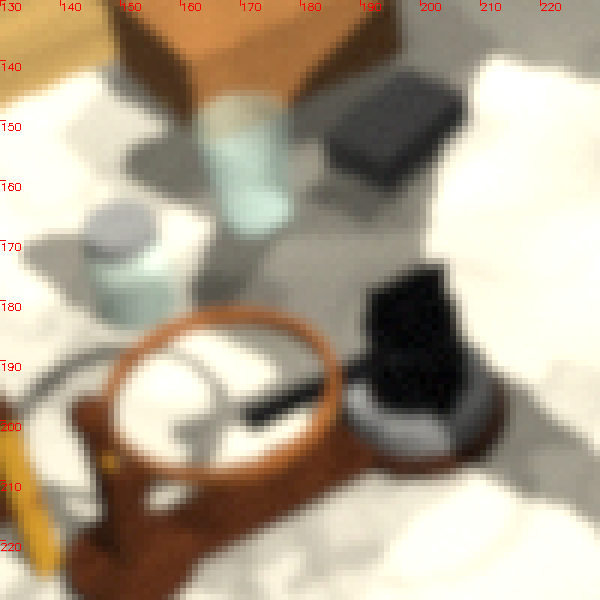

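View pics/t16.v.png

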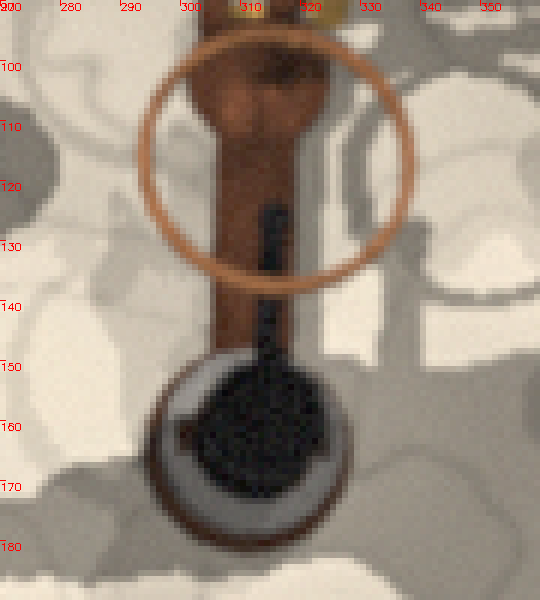

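View pics/t16.png

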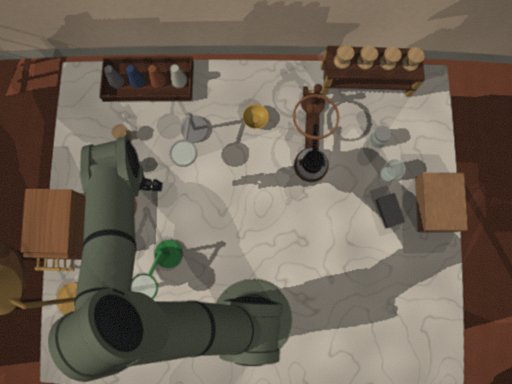

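Emit:
step_arm:
  plan:
    - [[0,0,0,0],[0,0,0,0],[0,0,0,0],[0,0,0,0],[0,0,0,0],[0,0,0,0]]

```text
clock: 22.73
position: [0.4064, 0.3339, 0.419]
tool_rot: [-3.14, 0.006, -1.661]
force: [-0.2, 0.1, -0.1]
grip_width: 0.0855
```

```bash
python3 - <<'E'
from h import *
t=load('t16');s=load('s16')
z=.082
a=onz(t,313.6,146,z);b=onz(t,314.6,124,z);print('handle angle',np.arctan2(*(b-a)[:2][::-1]),'tip',b)
c=np.array([.5365,-.2025]);d=(b-a)[:2];d/=np.linalg.norm(d)
print('tip pred scene',proj(s,[*(c+d*.125),.076]),'top',proj(t,[*(c+d*.125),.076]),proj(t,[*(c+d*.135),.076]))
print('bar scene pred',proj(s,[[*(c+d*.03),.139],[*(c-d*.03),.139]]))
o=bot.observe();print(o['force'],o['moment'],o['clock']); bot.job_done()
E
```

```text
handle angle -0.06283264334186918 tip [ 0.66499142 -0.20955814  0.082     ]
tip pred scene [[173.05464446 199.97522308]] top [[314.63703965 125.56393424]] [[314.75838674 122.83108889]]
bar scene pred [[191.31322014 179.19808015]
 [203.92287549 173.29801392]]
[-0.22462118  0.10020564 -0.10407795] [ 0.02506944  0.02357562 -0.00063274] 22.7333
the job is handed in; nothing more can be done
```

I lifted the case out by its side handle, set it down upright on the open marble and let go. I then took it by the top bar, lowered it into the collar with its lugs in the notches, pressed it to about 24 mm and turned it about 92.6° clockwise. After easing it up about 2 mm I let go, moved the arm clear and handed in at 22.7 s of robot time.

- **Fit and lock:** The force reached only about 5 N up while pressing and turning. Easing up, it read −8 N, meaning the lugs were against the lip. The turning moment rose only to about 0.12 N·m, so reaching the stop rests on the angle turned more than on the force.
- **Final pictures:** The case stands in the collar with its handle under the hoop. The handle is at −0.06 rad against about −0.044 rad for the stand. The tool force was near zero after release.
- **Disagreements:**
  - The two cameras differed by 2–3 mm on where the collar and case are.
  - In the final scene view, two drum-edge checks near the collar rim were unreliable. The two higher on the drum agreed to 0.1 px with the scene camera's own collar centre, and to about 0.6 px (about 2.5 mm) with the centre I worked to.
  - While held, the case sat about 4 mm off the tool axis, partly because the tool was tilted about 0.007 rad. I corrected the position for this before inserting it.
- **Bystanders:** The ones visible in the last pictures look unmoved. The spools and spare hoop were partly or wholly hidden by the arm, so I did not confirm those.

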